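Sort polished mounts into two stack-nest specimen trays

ROBOT

A 6-joint arm with a two-finger parallel gripper is mounted at the origin on a cart in front of the work surface, level with it; the furniture and walls round the work are solid. World frame = base frame: x ahead of the robot, y to its left, z up, the work surface at z = 0. Lengths are in m, angles in degrees, forces in N, time in s.
With the tool pointing down it reaches from about 0.25 to 0.725 m from the base axis. Payload 9.7 kg.
Tool frame: the origin (TCP) lies between the finger pads; the fingertips stand 25 mm ahead of it and the grasp point (between the pads) lies 6 mm ahead of it; z points along the fingers, y is the line along which they close (so a half turn about z gives the same grasp; the last joint's range is limited). The gripper opens to 85 mm and grips with 20 to 120 N. Pads are 22 mm wide; open, the fingers measure 114 mm over their backs; the gripper's body (76 mm by 85 mm) begins 54 mm behind the grasp point. The pads swing forward as they close: fully open they stand 13 mm farther back than shut.
Start: joints at [-65.317, 4.979, 10.078, 95.1, 0, 90], TCP at [0.23, -0.5, 0.256] pointing down, gripper open.
Joint ranges: [-179.16, 179.16], [-48.56, 103.87], [-65.8, 70.77], [-126.05, 130.52], [-82.76, 87.17], [-180, 180]. Speed limits (degrees/s): [127.2, 127.2, 147.25, 180, 180, 180].

INTERFACE

Orientations are given as [roll, pitch, yaw] about the fixed x, y, z axes, in that order (R = Rz(yaw) Ry(pitch) Rx(roll)).
In Python, from workcell import bot gives the robot as it stands. The module is installed in compiled form; this text tells all that it offers.
- The arm moves only by the shell command python3 -m pendant [FORCE], which reads ROWS from standard input. ROWS is a JSON list that holds a single list of rows (three levels of brackets), with 1 to 5 rows, each of 5 numbers: dx, dy, dz in units of 50 mm, then a turn about the tool's z in degrees, then the finger opening in m; each row is the pose to reach, as a shift and turn from the pose commanded when the command began, along the tool's axes at that moment; what a row does not reach only later rows make up. A row lasts 1/12 s, in which the tool goes at most 0.0417 m and 7.16 degrees, less where a joint would pass 70% of its speed; a pose out of reach is approached as far as the arm can. The fingers move at their own pace and stop on an object; FORCE is the grip in N (left out, the last holds). Time passes only in rows, so rows that do not move let the fingers close. It prints the time, the measured TCP pose, the force, the opening and the grip force at its end. Input that does not fit is refused with a message, and nothing moves.
- bot.get_obs(): the state, without advancing time (a new reading comes with each control period).
- bot.camera(name): name is "side" or "top"; returns the picture (400x640x3 uint8, blue, green, red); there is no depth.
- bot.camera_info(name): a dict with "mtx" (3x3 intrinsics, pixels), "extrinsics" (4x4, takes a point from camera to world coordinates). Camera axes: x right, y down, z forward; pixel columns grow to the right and rows downward; lengths in m; the calibration is good to about 2 mm. A picture is of the moment at which its call begins. camera_info takes no time and is no camera call.
- bot.job_done(): hands the job in; it is judged then, once.
The state is a dict: "time": time; "q": joint angles; "qd": joint speeds; "joint_efforts": joint torques, N m; "ee_pos": TCP position; "tcp_rot": TCP orientation; "wrist_force": force on the tool from outside, world axes, zero at the start; "torque": the same for the moment, N m; "opening": finger opening in m; "grasp_force": force on a finger pad.
Only numpy, scipy, OpenCV 4.12 (cv2) and the standard library are available. Lean on these libraries where they do the work, as an engineer would, in place of code of your own. Each camera call takes 0.05 s, during which the arm holds its last target. There are 200 camera calls.

TASK

Sort the four polished metal sections by resin and leave them as one stack of two trays: the two black mounts go into the grey tray, one in each bay, and the red and the tan mount into the blue tray, one in each bay, all flat with the polished face up. The blue tray stands on the grey one, turned end for end so that its label tab is over the opposite end to the grey tray's and its foot sits level on the lugs inside the grey rim instead of nesting down onto the mounts. Leave the grey tray about where it is and do not disturb the clay, the tweezers or the glass dish.

Things in the scene. Friction and masses are not known exactly. Their poses are not given: they have to be found in the camera images.
- grey_tray: Light grey stack-nest tray, the lower one; 157 x 111 mm over the rim, 38 high, 160 g, walls leaning out. Origin: centre of the underside; x to its white label tab (10 mm past the rim), z up. Floor 2.5 mm up. Two bays, centres x = +34 and -34 mm, y = 0, clear floor 43 (x) by 88 (y) mm. To put a mount in, keep the fingers in line with y, inner gap at most 60 mm (walls).
- blue_tray: Blue tray, same shape and axes; its tab starts within 35 deg of the grey tab's direction. Grip it empty by the cross bar over its origin: 10 mm thick (x), 80 long (y), top 26 mm up, sides straight to 14 mm; open at most 65 mm. Lugs, tops 28 mm up: two at the tab end, one at the other. Stacked turned, its origin is 28 mm above grey's, foot 10 mm inside the rim, play 6 mm at the mouth, 4 seated.
- blue_tray_tab (a point): Middle of the top of the blue tray's white-faced label tab: 82 mm along x from the blue tray's origin and 37 mm above it.
- black_disc_mount: Black mount with a round piece of metal: a black resin cylinder 30 mm across and 16 mm tall, lying flat, a round grey piece of metal let into its polished top face. Origin: centre of its underside; z up. About 35 g. Grip it across its round side, fingertips about 9 mm below its top.
- black_square_mount: Black mount with a rectangular piece of metal: a black resin cylinder 30 mm across and 15 mm tall, lying flat, a copper-coloured rectangular piece of metal let into its polished top face. Origin: centre of its underside; z up. About 34 g. Grip it across its round side, fingertips about 9 mm below its top.
- red_mount: Red mount: a dark red resin cylinder 30 mm across and 18 mm tall, lying flat, a grey cross-shaped piece of metal let into its polished top face. Origin: centre of its underside; z up. About 37 g. Grip it across its round side, fingertips about 9 mm below its top.
- tan_mount: Tan mount: a tan (yellowish) resin cylinder 30 mm across and 17 mm tall, lying flat, a yellow rectangular piece of metal let into its polished top face. Origin: centre of its underside; z up. About 36 g. Grip it across its round side, fingertips about 9 mm below its top.
- clay: Bystander: block of blue-grey mounting clay, 44 x 60 x 16 mm, lying flat. Origin: centre of its underside.
- tweezer: Bystander: gold-coloured tweezers, 134 mm long along x, 12 mm wide, 9 mm high. Origin: centre of the underside.
- dish: Bystander: small open glass dish, 60 mm across, 13 mm high. Origin: centre of its underside.

How it is judged:
By the outcome, as a careful person would: the job done as asked, in the order asked, and still so for the second after the job is handed in, with the robot touching nothing.
It also fails if it takes over 125 s, if anything falls off the work surface, if the arm or the gripper's body presses on something with over 40 N, if the wrist force passes 120 N, or if a joint passes its speed limit or range.

## Working session

There is one attempt and no reset: what is moved stays moved. The work goes in short steps, Python scripts to look and compute and a shell command to move; the robot and the scene stay as the last step left them, time stands still between calls to the robot, and variables do not carry over. Pictures are saved under pics/ and viewed, at most 14 in all, crops included, and the job is handed in when it is done.

```bash
mkdir -p pics; python3 - <<'E'
from workcell import bot
import cv2,numpy as np
for n in("top","side"):
    cv2.imwrite(f"pics/{n}0.png",bot.camera(n)); i=bot.camera_info(n); print(np.round(i["mtx"],1),np.round(i["extrinsics"],4))
o=bot.get_obs();print(o["ee_pos"],o["tcp_rot"],o["time"])
E
```

```text
[[508.6   0.  327.5]
 [  0.  508.6 198.6]
 [  0.    0.    1. ]] [[-0.0033 -0.9892  0.1468  0.4378]
 [-0.9998  0.0064  0.0208  0.0273]
 [-0.0215 -0.1467 -0.989   1.2076]
 [ 0.      0.      0.      1.    ]]
[[379.6   0.  320.9]
 [  0.  379.6 199.8]
 [  0.    0.    1. ]] [[ 0.7879  0.3636 -0.4971  1.0328]
 [ 0.6158 -0.4678  0.6339 -0.4999]
 [-0.0021 -0.8056 -0.5925  0.5588]
 [ 0.      0.      0.      1.    ]]
[ 0.22960803 -0.49959212  0.25566167] [-1.79932814e+02 -9.27781857e-04  2.46822604e+01] 0.1
```

View pics/top0.png

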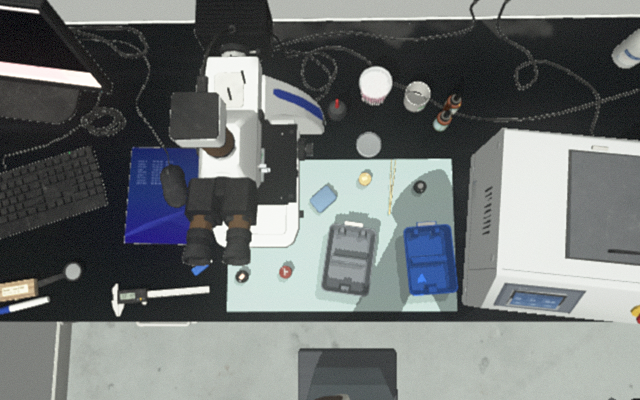

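View pics/side0.png

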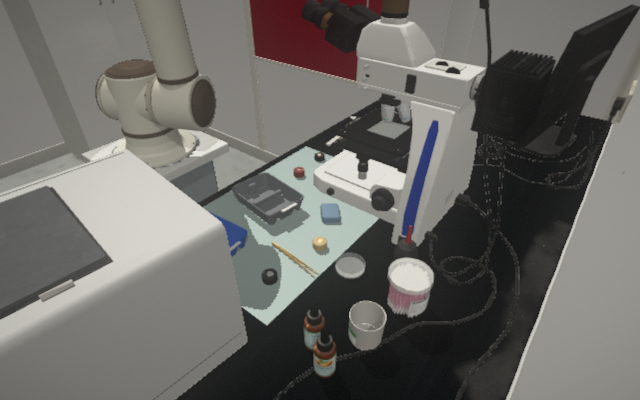

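The top view shows the grey tray at about (348,258) and the blue tray at (430,258), both with tabs up (+x). The mounts are at black (242,276), red (286,271), tan (364,178) and black (420,187). The microscope stands left of the mat and the white machine right of it.

```bash
cat >h.py <<'E'
import cv2,numpy as np
from workcell import bot
def ray(n,uv,z):
    i=bot.camera_info(n);E=np.array(i["extrinsics"]);M=np.array(i["mtx"])
    d=E[:3,:3]@np.linalg.solve(M,[uv[0],uv[1],1]);o=E[:3,3]
    return (o+d*(z-o[2])/d[2])
def px(n,p):
    i=bot.camera_info(n);E=np.array(i["extrinsics"]);M=np.array(i["mtx"])
    c=M@(E[:3,:3].T@(np.array(p)-E[:3,3]));return c[:2]/c[2]
def delta(target,yaw=None):
    "world TCP shift -> tool axes"
    from scipy.spatial.transform import Rotation as R
    o=bot.get_obs();r=R.from_euler("xyz",o["tcp_rot"],degrees=True)
    print("d",np.round(r.inv().apply(np.array(target)-o["ee_pos"]),4),"rot",np.round(o["tcp_rot"],2),"q",np.round(o["q"],1),"t",o["time"])
def crop(n,name,x0,y0,x1,y1,s):
    im=bot.camera(n);cv2.imwrite(f"pics/{name}.png",cv2.resize(im[y0:y1,x0:x1],None,fx=s,fy=s,interpolation=cv2.INTER_CUBIC));return im
E
python3 - <<'E'
from h import *
im=crop("top","top1",225,155,465,315,3)
hsv=cv2.cvtColor(im,cv2.COLOR_BGR2HSV)
def comps(m,name,z,roi=(225,158,456,312),amin=25):
    mm=np.zeros(m.shape,np.uint8);x0,y0,x1,y1=roi;mm[y0:y1,x0:x1]=m[y0:y1,x0:x1]*255
    k,l,s,c=cv2.connectedComponentsWithStats(mm)
    for i in range(1,k):
        if s[i,4]>=amin:
            r=cv2.minAreaRect(np.argwhere(l==i)[:,::-1].astype(np.float32))
            print(name,s[i],np.round(r[0],1),np.round(r[1],1),round(r[2],1),"world",np.round(ray("top",r[0],z)[:2],4))
H,S,V=cv2.split(hsv)
comps((V<60),"black",.008)
comps(((H<8)|(H>170))&(S>110),"red",.009)
comps((H>12)&(H<35)&(S>70),"tan",.009)
comps((H>100)&(H<130)&(S>150),"blue",.03)
comps((H>98)&(H<125)&(S>60)&(S<150)&(V>110),"clay",.016)
comps((S<45)&(V<175)&(V>60),"grey",.03,(300,210,400,312),80)
comps((S<35)&(V>190),"white",.037,(300,210,460,240),8)
E
```

```text
black [ 225  158   72   67 1303] [266.  192.4] [44.8 89.9] 36.6 world [0.6317 0.1999]
black [300 158  68   2  69] [333.5 158. ] [ 1. 67.] 89.1 world [0.7147 0.0377]
black [452 158   4  84 174] [453.5 199.5] [83.  3.] 90.0 world [ 0.6117 -0.2464]
black [414 181   7  12  28] [416.7 186.8] [11.   5.6] 84.8 world [ 0.6429 -0.1604]
black [244 230   7  28  58] [246.6 243.4] [ 5.9 26.9] 6.3 world [0.51  0.244]
black [225 263   3  49  66] [225. 287.] [ 1.9 48. ] 2.4 world [0.4088 0.2924]
red [280 267  11  11  52] [285. 272.] [10. 10.] 90.0 world [0.4429 0.1523]
tan [359 173  12  12  92] [364.5 178.5] [11. 11.] 90.0 world [ 0.6637 -0.0363]
tan [228 215  20  13 170] [237.5 221. ] [12. 19.] 90.0 world [0.5632 0.2665]
blue [ 404  225   52   70 3018] [430.3 259.6] [68.  47.8] 84.3 world [ 0.4697 -0.183 ]
clay [311 186  25  26 376] [322.8 198.6] [16.8 23.4] 50.2 world [0.6146 0.0635]
clay [403 221  53  75 232] [429.7 257.8] [73.9 49.1] 84.3 world [ 0.4743 -0.1844]
grey [ 300  210  100  102 6022] [349.5 260.5] [101.  99.] 90.0 world [0.4684 0.0019]
white [ 300  210   97   30 1486] [348.  224.5] [29. 96.] 90.0 world [0.5507 0.0047]
white [344 221  19   6  71] [353.1 223.6] [18.4  3.7] 8.1 world [ 0.5528 -0.007 ]
```

View pics/top1.png

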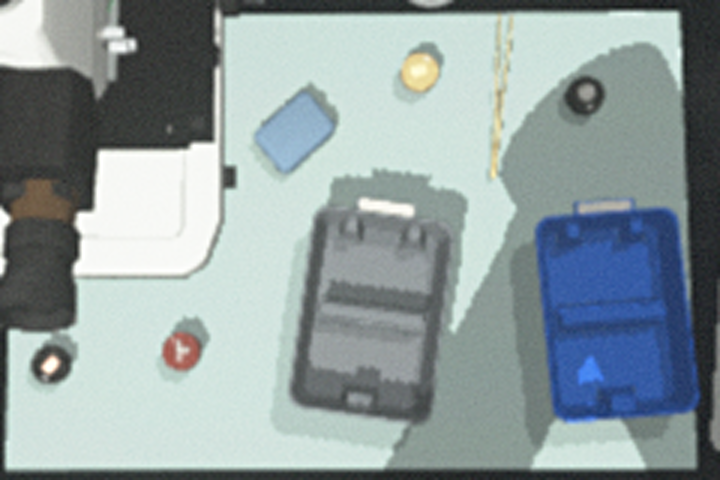

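Crop coordinates (3x): black-disc mount (584,95), black-square mount (52,364), red (182,351), tan (420,71). The grey rim corners are at about (318,207), (450,222), (430,420), (292,405). Both label tabs point up.

```bash
python3 - <<'E'
from h import *
im=cv2.imread("pics/top0.png");sd=cv2.imread("pics/side0.png")
hsv=cv2.cvtColor(im,cv2.COLOR_BGR2HSV);H,S,V=cv2.split(hsv)
for p in[(330,270),(348,245),(376,240),(335,297),(346,213),(350,276),(383,260)]:print(p,hsv[p[1],p[0]],end=" ")
print()
def rect(m,roi,z,name):
    mm=np.zeros(m.shape,np.uint8);x0,y0,x1,y1=roi;mm[y0:y1,x0:x1]=m[y0:y1,x0:x1]*255
    mm=cv2.morphologyEx(mm,cv2.MORPH_OPEN,np.ones((9,9)))  # drops thin bits and tab partly
    c=max(cv2.findContours(mm,0,1)[0],key=cv2.contourArea);r=cv2.minAreaRect(c)
    b=np.array([ray("top",p,z)[:2] for p in cv2.boxPoints(r)]);
    e=b[1]-b[0],b[2]-b[1];L=max(e,key=np.linalg.norm);a=np.degrees(np.arctan2(L[1],L[0]))
    print(name,np.round(r[0],1),np.round(b.mean(0),4),[round(np.linalg.norm(k),4) for k in e],round((a+90)%180-90,1))
rect((H>100)&(H<130)&(S>120),(395,215,465,300),.036,"blue")
rect((S<25),(300,226,400,305),.036,"grey")
cs=np.array([(318,207),(450,222),(430,420),(292,405)])/3+[225,155]
print("grey corners",np.round([ray("top",p,.037)[:2] for p in cs],4),np.round(np.mean([ray("top",p,.037)[:2] for p in cs],0),4))
cs=np.array([(386,207),(605,207)])/3+[225,155]
print("tabs",[np.round(ray("top",p,.037)[:2],4) for p in cs])
# mounts: dark/coloured blobs
def blob(m,c,z,name):
    x,y=c;w=np.zeros(m.shape,np.uint8);w[y-9:y+10,x-9:x+10]=m[y-9:y+10,x-9:x+10]*255
    cc=max(cv2.findContours(w,0,1)[0],key=cv2.contourArea);(u,v),r=cv2.minEnclosingCircle(cc)
    print(name,round(u,1),round(v,1),round(r,1),np.round(ray("top",(u,v),z)[:2],4))
blob(V<105,(420,187),.010,"disc");blob(V<105,(242,276),.009,"sq")
blob(((H<8)|(H>170))&(S>90),(286,272),.010,"red");blob((H>10)&(H<35)&(S>50),(364,178),.010,"tan")
g=lambda n,c:np.array(ray(n,c,0))
def tri(a,b):
    A,B=[np.array(bot.camera_info(n)["extrinsics"])[:3,3] for n in("top","side")]
    d,e=g("top",a)-A,g("side",b)-B
    s=np.linalg.lstsq(np.c_[d,-e],B-A,rcond=None)[0];return np.round((A+s[0]*d+B+s[1]*e)/2,3),np.round(np.linalg.norm(A+s[0]*d-B-s[1]*e),3)
for a in[(238,262),(197,262),(250,262)]:
    for b in[(309,10),(330,32),(345,40)]:print(a,b,tri(a,b))
E
```

```text
(330, 270) [107  11 164] (348, 245) [ 95  10 159] (376, 240) [ 73  26 157] (335, 297) [ 80  25 207] (346, 213) [ 76  24 230] (350, 276) [ 99  16 161] (383, 260) [ 83  22 153] 
blue [430.6 259.5] [ 0.4706 -0.1826] [np.float64(0.1128), np.float64(0.1557)] 3.4
grey [348.4 255.6] [0.48   0.0044] [np.float64(0.1403), np.float64(0.117)] -4.7
grey corners [[ 0.5521  0.0439]
 [ 0.54   -0.0573]
 [ 0.3907 -0.0397]
 [ 0.4021  0.0642]] [0.4712 0.0028]
tabs [array([ 0.5518, -0.0084]), array([ 0.5509, -0.1761])]
disc 419.4 186.8 6.8 [ 0.6425 -0.1665]
sq 242.0 276.0 6.4 [0.4338 0.2531]
red 284.9 271.7 5.8 [0.4436 0.1526]
tan 364.4 178.7 6.3 [ 0.6629 -0.0361]
(238, 262) (309, 10) (array([0.459, 0.187, 0.404]), np.float64(0.006))
(238, 262) (330, 32) (array([0.476, 0.209, 0.356]), np.float64(0.045))
(238, 262) (345, 40) (array([0.489, 0.222, 0.337]), np.float64(0.076))
(197, 262) (309, 10) (array([0.444, 0.238, 0.4  ]), np.float64(0.037))
(197, 262) (330, 32) (array([0.459, 0.267, 0.347]), np.float64(0.001))
(197, 262) (345, 40) (array([0.472, 0.283, 0.325]), np.float64(0.034))
(250, 262) (309, 10) (array([0.464, 0.172, 0.406]), np.float64(0.018))
(250, 262) (330, 32) (array([0.48 , 0.192, 0.359]), np.float64(0.057))
(250, 262) (345, 40) (array([0.494, 0.204, 0.341]), np.float64(0.088))
```

```bash
cat >>h.py <<'E'
G=np.array([.471,.0025]);GY=-7.4;BL=np.array([.4706,-.1826]);BY=4.4
def in_tray(c,yaw,x,y=0):
    a=np.radians(yaw);return c+np.array([np.cos(a)*x-np.sin(a)*y,np.sin(a)*x+np.cos(a)*y])
E
python3 - <<'E'
from h import *
delta((.32,-.17,.2)); print(in_tray(G,GY,34),in_tray(G,GY,-34))
E
```

```text
d [ 0.2198 -0.2617  0.056 ] rot [-179.94   -0.     24.68] q [-65.3   5.   10.   95.1   0.   90. ] t 0.15
[34.18781952 -4.37655028] [-33.24581952   4.38155028]
```

The manual's scale: shifts go in units of 50 mm. Converting my numbers, -0.131 m is -2.62, 0.11 m is 2.2.

```bash
echo '[[[2.2,-2.62,0.56,0,0.085],[2.2,-2.62,0.56,0,0.085],[2.2,-2.62,0.56,0,0.085],[2.2,-2.62,0.56,0,0.085],[2.2,-2.62,0.56,0,0.085]]]' | python3 -m pendant; echo '[[[2.2,-2.62,0.56,0,0.05],[2.2,-2.62,0.56,8,0.05],[2.2,-2.62,0.56,16,0.05],[2.2,-2.62,0.56,24,0.05],[2.2,-2.62,0.56,32.1,0.05]]]' | python3 -m pendant; python3 -c "
from h import *
delta((.6425,-.1665,.12))"
```

```text
time: 0.57
ee_pos: [0.2752, -0.3303, 0.2274]
tcp_rot: [-179.9, -0.0, 24.8]
wrist_force: [-0.6, 0.6, -1.3]
opening: 0.0853
grasp_force: 0.0
time: 0.98
ee_pos: [0.3198, -0.17, 0.2003]
tcp_rot: [-180.0, -0.0, 0.1]
wrist_force: [0.9, -0.1, -0.5]
opening: 0.0503
grasp_force: 0.0
d [ 0.3227 -0.003   0.0803] rot [-1.7999e+02 -1.0000e-02  9.0000e-02] q [-28.  -21.7 -19.7  92.    0.  151.9] t 0.9833
```

To row units: 0.16 m is 3.2, 0.03 m is 0.6.

```bash
echo '[[[3.2,0,0.6,-7,0.05],[3.2,0,0.6,-14,0.05],[3.2,0,0.6,-21,0.05],[3.2,0,0.6,-28,0.05],[3.2,0,0.6,-35.5,0.05]]]' | python3 -m pendant; echo '[[[0,0,0,-7,0.05],[0,0,0,-14,0.05],[0,0,0,-21,0.05],[0,0,0,-28,0.05],[0,0,0,-35,0.05]]]' | python3 -m pendant;echo '[[[0,0,0,-7,0.05],[0,0,0,-14,0.05],[0,0,0,-21,0.05],[0,0,0,-28,0.05],[0,0,0,-35,0.05]]]' | python3 -m pendant;echo '[[[0,0,0,-7,0.05],[0,0,0,-14,0.05],[0,0,0,-21,0.05],[0,0,0,-28,0.05],[0,0,0,-35,0.05]]]' | python3 -m pendant;echo '[[[0,0,0,-7,0.05],[0,0,0,-14,0.05],[0,0,0,-21,0.05],[0,0,0,-28,0.05],[0,0,0,-32,0.05]]]' | python3 -m pendant; python3 -c "
from h import *
delta((.6425,-.1665,.12));delta((.6425,-.1665,.031))"
```

```text
time: 1.4
ee_pos: [0.4839, -0.1703, 0.1663]
tcp_rot: [-179.8, 0.1, 36.0]
wrist_force: [-1.4, -0.2, -0.3]
opening: 0.0497
grasp_force: 0.0
time: 1.82
ee_pos: [0.4797, -0.171, 0.1703]
tcp_rot: [-180.0, 0.0, 70.9]
wrist_force: [-0.2, -0.4, 0.7]
opening: 0.0501
grasp_force: 0.0
time: 2.23
ee_pos: [0.4797, -0.171, 0.1704]
tcp_rot: [-180.0, -0.0, 105.9]
wrist_force: [-0.2, -0.1, -0.6]
opening: 0.0498
grasp_force: 0.0
time: 2.65
ee_pos: [0.4797, -0.171, 0.1704]
tcp_rot: [-180.0, -0.0, 140.8]
wrist_force: [-0.5, -0.1, -0.5]
opening: 0.0497
grasp_force: 0.0
time: 3.07
ee_pos: [0.4797, -0.171, 0.1704]
tcp_rot: [180.0, -0.0, 172.9]
wrist_force: [0.2, -0.1, -0.2]
opening: 0.0501
grasp_force: 0.0
d [-0.161   0.0247  0.0503] rot [ 1.8000e+02 -3.0000e-02  1.7289e+02] q [-19.6  -1.4  -6.   85.5  -0.  -12.5] t 3.0667
d [-0.1611  0.0246  0.1393] rot [ 1.8000e+02 -3.0000e-02  1.7289e+02] q [-19.6  -1.4  -6.   85.5  -0.  -12.5] t 3.0667
```

To row units: -0.161 m is -3.22, 0.05 m is 1.

```bash
echo '[[[-3.22,0.494,1,0,0.05],[-3.22,0.494,1,0,0.05],[-3.22,0.494,1,0,0.05],[-3.22,0.494,1,0,0.05],[-3.22,0.494,1,0,0.05]]]' | python3 -m pendant; echo '[[[0,0,0.4,0,0.05],[0,0,1,0,0.05],[0,0,1.6,0,0.05],[0,0,1.78,0,0.05],[0,0,1.78,0,0.05]]]' | python3 -m pendant; echo '[[[0,0,0,0,0.02],[0,0,0,0,0.02],[0,0,0,0,0.02],[0,0,0,0,0.02],[0,0,0,0,0.02]]]' | python3 -m pendant 40;  python3 -c "
from h import *
crop('top','a1',340,150,470,300,4);delta((.6425,-.1665,.031))"
```

```text
time: 3.48
ee_pos: [0.6459, -0.1666, 0.1132]
tcp_rot: [179.9, -0.4, 172.6]
wrist_force: [-0.3, -1.0, -0.9]
opening: 0.0502
grasp_force: 0.0
time: 3.9
ee_pos: [0.6406, -0.167, 0.0285]
tcp_rot: [180.0, -0.3, 172.5]
wrist_force: [-0.2, -0.0, 0.6]
opening: 0.05
grasp_force: 0.0
time: 4.32
ee_pos: [0.6437, -0.1678, 0.034]
tcp_rot: [-180.0, 0.2, 172.5]
wrist_force: [-1.0, -0.4, 5.6]
opening: 0.0278
grasp_force: 40.0
d [0.0013 0.0011 0.003 ] rot [-179.97    0.2   172.5 ] q [-14.6  21.8   5.4  73.4  -0.   -7.1] t 4.3667
```

View pics/a1.png

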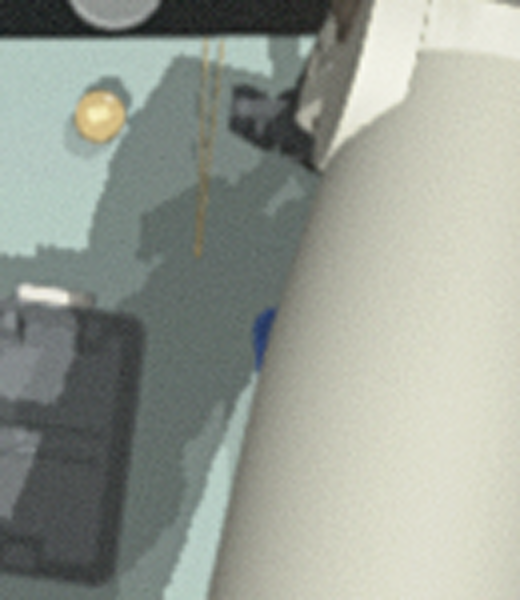

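The arm hides the grasp from above, and the tweezers at (200,170) are undisturbed. I'll lift and check from the side.

To row units: -0.09 m is -1.8, -0.06 m is -1.2.

```bash
echo '[[[0,0,-0.6,0,0.02],[0,0,-1.2,0,0.02],[0,0,-1.8,0,0.02],[0,0,-1.8,0,0.02],[0,0,-1.8,0,0.02]]]' | python3 -m pendant; python3 -c "
from h import *
print(px('side',(.6425,-.1665,.1)))
crop('side','a2',170,130,370,280,4);delta((.5047,-.0019,.12))"
```

```text
time: 4.78
ee_pos: [0.6439, -0.1677, 0.1248]
tcp_rot: [-180.0, 0.3, 172.5]
wrist_force: [-0.3, -0.3, -1.9]
opening: 0.0275
grasp_force: 39.4
[264.1970793  240.00811303]
d [0.1588 0.1462 0.0024] rot [-1.7999e+02  1.2000e-01  1.7251e+02] q [-14.6  20.1  13.1  82.9  -0.   -7.1] t 4.8333
```

View pics/a2.png

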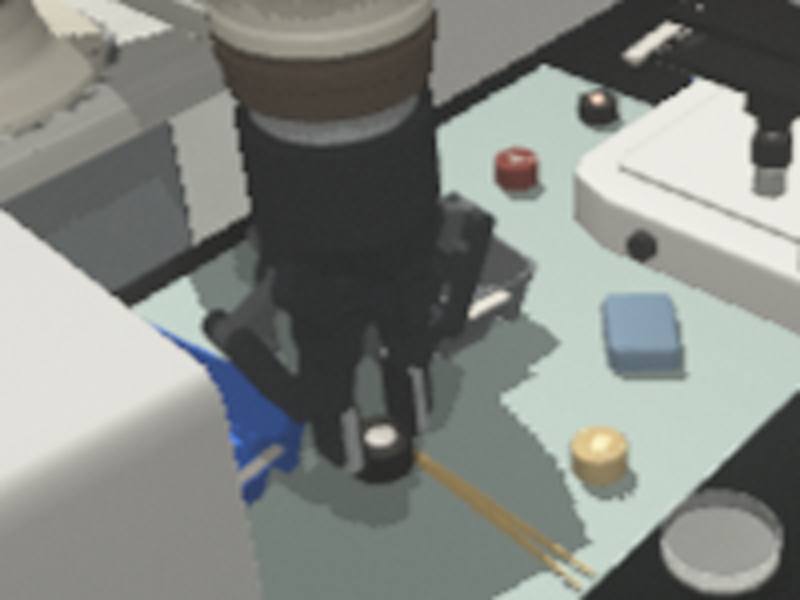

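The disc mount hangs level between the pads at (381,440) in the 4x side crop. The tweezers and clay are untouched.

```bash
python3 -c "
from h import *
print(ray('side',(380/4+170,436/4+130),.1068))"; echo '[[[1.6,1.46,0,0,0.02],[1.6,1.46,0,0,0.02],[1.6,1.46,0,0,0.02],[1.6,1.46,0,0,0.02],[1.6,1.46,0,0,0.02]]]' | python3 -m pendant; echo '[[[1.58,1.46,0,0,0.02],[1.58,1.46,0,0,0.02],[1.58,1.46,0,0,0.02],[1.58,1.46,0,0,0.02],[1.58,1.46,0,0,0.02]]]' | python3 -m pendant;echo '[[[0,0,0,0,0.02],[0,0,0,0,0.02]]]' | python3 -m pendant; python3 -c "
from h import *
delta((.5047,-.0019,.0375))"
```

```text
[ 0.64753854 -0.16870041  0.1068    ]
time: 5.25
ee_pos: [0.5718, -0.0837, 0.1209]
tcp_rot: [-180.0, -0.1, 172.6]
wrist_force: [-0.1, -0.2, -0.1]
opening: 0.0277
grasp_force: 39.5
time: 5.67
ee_pos: [0.504, -0.0017, 0.1214]
tcp_rot: [-180.0, 0.0, 172.6]
wrist_force: [1.3, -0.1, -0.7]
opening: 0.0276
grasp_force: 39.6
time: 5.83
ee_pos: [0.5048, -0.0028, 0.1213]
tcp_rot: [-180.0, -0.0, 172.4]
wrist_force: [-0.4, 0.2, -1.2]
opening: 0.0272
grasp_force: 39.6
d [0.0002 0.0009 0.0838] rot [-1.7999e+02 -1.0000e-02  1.7244e+02] q [ -0.3  -1.7 -11.7  80.   -0.    7.2] t 5.8333
```

To row units: 0.082 m is 1.64, 0.03 m is 0.6.

```bash
echo '[[[0.04,0.02,0.6,0,0.02],[0.04,0.02,1.1,0,0.02],[0.04,0.02,1.4,0,0.02],[0.04,0.02,1.56,0,0.02],[0.04,0.02,1.64,0,0.02]]]' | python3 -m pendant;echo '[[[0,0,0,0,0.02],[0,0,0.04,0,0.02],[0,0,0.04,0,0.02],[0,0,0.04,0,0.045],[0,0,0.04,0,0.045]]]' | python3 -m pendant;echo '[[[0,0,0,0,0.045],[0,0,-0.6,0,0.045],[0,0,-1.2,0,0.045],[0,0,-1.7,0,0.045],[0,0,-1.7,0,0.045]]]' | python3 -m pendant; python3 -c "
from h import *
delta((.4336,.2528,.10))"
```

```text
time: 6.25
ee_pos: [0.5019, -0.0014, 0.0382]
tcp_rot: [-180.0, -0.1, 172.4]
wrist_force: [-0.4, 0.5, -1.2]
opening: 0.0275
grasp_force: 39.6
time: 6.67
ee_pos: [0.5026, -0.0007, 0.0384]
tcp_rot: [180.0, 0.1, 172.5]
wrist_force: [-0.2, 0.2, 0.5]
opening: 0.0454
grasp_force: 0.0
time: 7.08
ee_pos: [0.5043, -0.0006, 0.1283]
tcp_rot: [179.9, 0.4, 172.5]
wrist_force: [1.2, -1.1, 1.1]
opening: 0.0449
grasp_force: 0.0
d [0.1033 0.242  0.0277] rot [179.94   0.44 172.51] q [ -0.1  -2.3 -11.5  80.4  -0.    7.4] t 7.0833
```

To row units: 0.156 m is 3.12, 0.08 m is 1.6.

```bash
echo '[[[3.12,1.6,0.6,0,0.05],[3.12,1.6,0.6,0,0.05],[3.12,1.6,0.6,0,0.05],[3.12,1.6,0.6,0,0.05],[3.12,1.6,0.6,0,0.05]]]' | python3 -m pendant; echo '[[[0.4,2.98,0.6,0,0.05],[0.4,2.98,0.6,0,0.05],[0.4,2.98,0.6,0,0.05],[0.4,2.98,0.6,0,0.05],[0.4,2.98,0.6,0,0.05]]]' | python3 -m pendant;python3 -c "
from h import *
cv2.imwrite('pics/a3s.png',bot.camera('side'))
im=bot.camera('top');cv2.imwrite('pics/a3.png',np.hstack([cv2.resize(im[150:400,130:400],None,fx=1.4,fy=1.4),cv2.imread('pics/a3s.png')[:350,200:600]]))
delta((.4336,.2528,.07));delta((.4336,.2528,.03))"
```

```text
time: 7.5
ee_pos: [0.3539, 0.1004, 0.0914]
tcp_rot: [-180.0, -0.1, 172.6]
wrist_force: [-0.3, -1.5, -0.7]
opening: 0.0504
grasp_force: 0.0
time: 7.92
ee_pos: [0.3571, 0.2531, 0.0615]
tcp_rot: [180.0, -0.0, 172.7]
wrist_force: [0.2, -0.9, 0.8]
opening: 0.0501
grasp_force: 0.0
d [-0.0754  0.0126 -0.0078] rot [-1.7995e+02 -3.0000e-02  1.7265e+02] q [ 35.   -9.9 -25.8  74.2  -0.   42.3] t 8.0167
d [-0.0755  0.0126  0.0322] rot [-1.7995e+02 -3.0000e-02  1.7265e+02] q [ 35.   -9.9 -25.8  74.2  -0.   42.3] t 8.0167
```

View pics/a3.png

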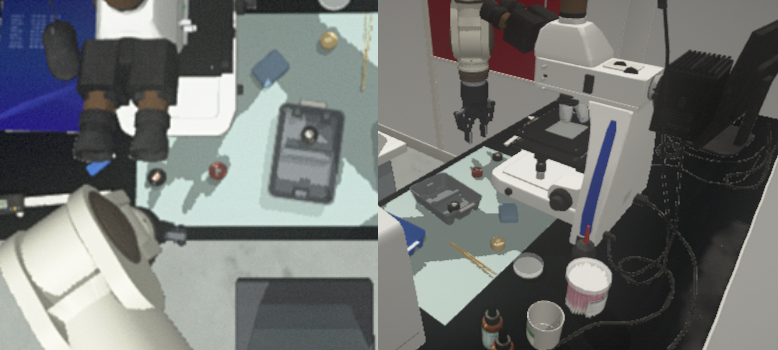

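```bash
python3 -c "
from h import *
for z in(.06,.15,.2,.25,.3,.35,.4,.45): print(z,px('side',(.357,.253,z)),px('top',(.357,.253,z)),px('top',(.434,.253,z)))
im=cv2.imread('pics/a3s.png');cv2.imwrite('pics/a3t.png',np.hstack([cv2.resize(im[0:150,230:380],None,fx=2.6,fy=2.6),cv2.resize(bot.camera('top')[200:350,130:280],None,fx=2.6,fy=2.6)]))"
```

```text
0.06 [297.74734114 132.66859893] [236.95259059 311.18786662] [237.73691059 276.06005716]
0.15 [296.50912319 103.19861768] [228.24873578 314.37214454] [229.19321318 276.23244873]
0.2 [295.76560093  85.50255117] [222.73651732 316.38877234] [223.78992632 276.34147426]
0.25 [294.977858    66.75401856] [216.64426645 318.61760317] [217.82482499 276.46183587]
0.3 [294.14182847  46.85624971] [209.87534648 321.09399126] [211.20548081 276.59539855]
0.35 [293.25293221  25.70023584] [202.31039146 323.86160627] [203.81801424 276.74446012]
0.4 [292.30599092   3.16273164] [193.80020627 326.97503077] [195.52048818 276.91188453]
0.45 [291.29512717 -20.89614738] [184.15582785 330.5033963 ] [186.13369978 277.10128768]
```

View pics/a3t.png

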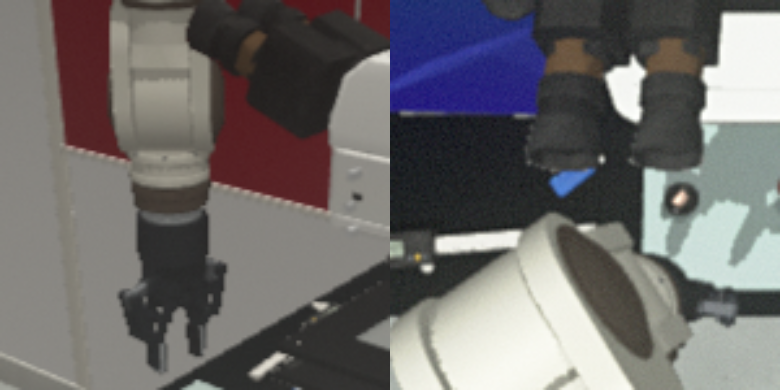

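The mount (row 195 right panel) lies right under the eyepieces, whose ends are at row 165, and the white wrist column stands about as high as they are. I'll fit the arm's geometry from the logged poses to see whether it clears.

```bash
python3 - <<'E'
import numpy as np
from scipy.optimize import least_squares
D=np.array([[4.979,10.078,.5497,.2556],[-21.7,-19.7,.3622,.2003],[-1.4,-6,.5093,.1704],[21.8,5.4,.6652,.034],[20.1,13.1,.6654,.1248],[-1.7,-11.7,.5048,.1213],[-9.9,-25.8,.4376,.0622]])
j2,j3=np.radians(D[:,0]),np.radians(D[:,1])
for s in(1,-1):
  for k in(1,0):
    def f(p):
        a,b,pa,pb,z0,r0=p
        A=j2+pa;B=s*j3-k*j2*1.0+pb
        B=(j3*s - j2*k)+pb
        return np.r_[r0+a*np.sin(A)+b*np.cos(B)-D[:,2],z0+a*np.cos(A)+b*np.sin(B)-D[:,3]]
    for p0 in([.4,.4,0,0,0,0],[.4,.4,0,-1.3,0,0]):
        r=least_squares(f,p0);print(s,k,np.round(r.x,3),round(r.cost,7))
E
```

```text
1 1 [ 0.421  0.519 -0.003  0.075 -0.248  0.002] 2.6e-06
1 1 [ 0.421  0.519 -0.003  0.075 -0.248  0.002] 2.6e-06
1 0 [ 0.647  0.484  0.844  0.09  -0.265 -0.423] 0.0015475
1 0 [ 0.647  0.484  0.844  0.09  -0.265 -0.423] 0.0015475
-1 1 [ 1.013 -0.483  1.186 -0.143 -0.24   0.036] 0.0015888
-1 1 [ 1.013 -0.483  1.186 -0.143 -0.24   0.036] 0.0015888
-1 0 [ 0.653 -0.5    0.872 -0.13  -0.275  0.516] 0.0011254
-1 0 [ 0.653 -0.5    0.872 -0.13  -0.275  0.516] 0.0011254
```

```bash
echo '[[[0,0,0,7,0.085],[0,0,0,14,0.085],[0,0,0,21,0.085],[0,0,0,28,0.085],[0,0,0,35,0.085]]]' | python3 -m pendant >/dev/null; echo '[[[0,0,0,7,0.085],[0,0,0,14,0.085],[0,0,0,21,0.085],[0,0,0,28,0.085],[0,0,0,35,0.085]]]' | python3 -m pendant >/dev/null;echo '[[[0,0,0,7,0.085],[0,0,0,12.5,0.085],[0,0,0,12.5,0.085]]]' | python3 -m pendant; python3 -c "
from h import *
o=bot.get_obs();print(np.round(o['joint_efforts'],1))
delta((.380,.290,.05));delta((.394,.290,.018))"
```

```text
time: 9.15
ee_pos: [0.358, 0.2482, 0.0631]
tcp_rot: [180.0, -0.0, 89.6]
wrist_force: [-0.1, 0.3, 0.5]
opening: 0.0851
grasp_force: 0.0
[  0.2 -34.8  46.1  -0.    0.    1.9]
d [0.0419 0.0217 0.0131] rot [ 1.7996e+02 -2.0000e-02  8.9650e+01] q [ 34.7 -10.1 -25.9  74.2  -0.  125.1] t 9.15
d [0.042  0.0357 0.0451] rot [ 1.7996e+02 -2.0000e-02  8.9650e+01] q [ 34.7 -10.1 -25.9  74.2  -0.  125.1] t 9.15
```

The manual's scale: shifts go in units of 50 mm. Converting my numbers, 0.042 m is 0.84, 0.022 m is 0.44.

```bash
echo '[[[0.4,0.2,0.26,0,0.085],[0.84,0.44,0.26,0,0.085],[0.84,0.44,0.26,0,0.085],[0.84,0.44,0.26,0,0.085],[0.84,0.44,0.26,0,0.085]]]' | python3 -m pendant;echo '[[[0,0.06,0.2,0,0.085],[0,0.12,0.4,0,0.085],[0,0.18,0.6,0,0.085],[0,0.2,0.64,0,0.085],[0,0.2,0.64,0,0.085]]]' | python3 -m pendant; python3 -c "
from h import *
im=cv2.resize(bot.camera('side')[0:170,230:380],None,fx=2.3,fy=2.3);cv2.imwrite('pics/a4.png',np.hstack([im,cv2.resize(bot.camera('top')[200:370,130:290],None,fx=2.3,fy=2.3)]))
o=bot.get_obs();print(np.round(o['joint_efforts'],1))
delta((.394,.290,.018))"
```

```text
time: 9.57
ee_pos: [0.3794, 0.2904, 0.0497]
tcp_rot: [-180.0, 0.0, 90.1]
wrist_force: [-0.3, -0.4, 1.3]
opening: 0.0847
grasp_force: 0.0
time: 9.98
ee_pos: [0.389, 0.2906, 0.0162]
tcp_rot: [-179.9, 0.1, 90.0]
wrist_force: [0.0, -1.2, 0.0]
opening: 0.085
grasp_force: 0.0
[ -0.1 -42.8  44.2  -0.   -0.   -0. ]
d [-0.0012  0.0046 -0.0005] rot [-1.7997e+02  2.0000e-02  9.0000e+01] q [ 36.8  -1.2 -22.9  68.3   0.  126.8] t 10.0833
```

View pics/a4.png

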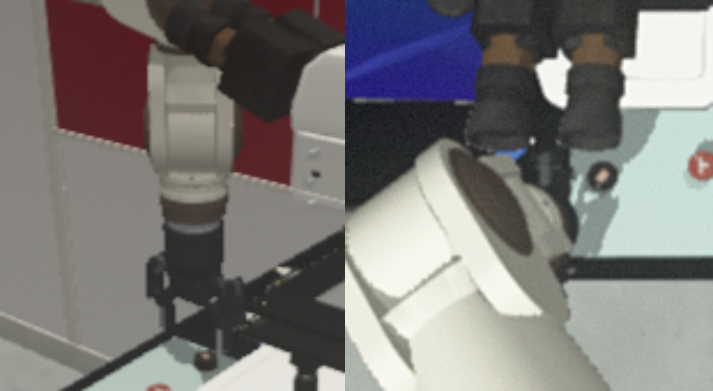

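The mount is at (602,176) in the right panel, with the right-hand finger over it at about (545,170). The wrist flange edge at (440,140) is level with the left eyepiece's end at (500,150), so I need the heights there.

```bash
python3 - <<'E'
from h import *
def tri(a,b):
    A,B=[np.array(bot.camera_info(n)["extrinsics"])[:3,3] for n in("top","side")]
    d,e=ray("top",a,0)-A,ray("side",b,0)-B
    s=np.linalg.lstsq(np.c_[d,-e],B-A,rcond=None)[0];return np.round((A+s[0]*d+B+s[1]*e)/2,3),np.round(np.linalg.norm(A+s[0]*d-B-s[1]*e),3)
T=lambda u,v:((u-345)/2.3+130,v/2.3+200)
S=lambda u,v:(u/2.3+230,v/2.3)
for z in(.36,.4,.45,.5):print(z,[np.round(ray("top",T(*p),z),3) for p in((440,140),(480,150),(525,170),(570,250))])
for a in((500,150),(590,147)):
  for b in((205,60),(195,45),(240,45),(225,65)):print(a,b,tri(T(*a),S(*b)))
for z in(.25,.3,.33,.36,.4):print(z,np.array(px("side",(.389,.29,z)))*2.3-[529,0])
E
```

```text
0.36 [array([0.46 , 0.306, 0.36 ]), array([0.453, 0.276, 0.36 ]), array([0.439, 0.243, 0.36 ]), array([0.382, 0.209, 0.36 ])]
0.4 [array([0.459, 0.293, 0.4  ]), array([0.452, 0.265, 0.4  ]), array([0.439, 0.233, 0.4  ]), array([0.385, 0.201, 0.4  ])]
0.45 [array([0.458, 0.276, 0.45 ]), array([0.451, 0.25 , 0.45 ]), array([0.439, 0.22 , 0.45 ]), array([0.388, 0.19 , 0.45 ])]
0.5 [array([0.457, 0.26 , 0.5  ]), array([0.451, 0.235, 0.5  ]), array([0.439, 0.207, 0.5  ]), array([0.391, 0.179, 0.5  ])]
(500, 150) (205, 60) (array([0.447, 0.256, 0.362]), np.float64(0.017))
(500, 150) (195, 45) (array([0.444, 0.249, 0.377]), np.float64(0.024))
(500, 150) (240, 45) (array([0.461, 0.265, 0.372]), np.float64(0.021))
(500, 150) (225, 65) (array([0.454, 0.264, 0.355]), np.float64(0.003))
(590, 147) (205, 60) (array([0.464, 0.202, 0.369]), np.float64(0.023))
(590, 147) (195, 45) (array([0.46 , 0.197, 0.383]), np.float64(0.016))
(590, 147) (240, 45) (array([0.477, 0.211, 0.381]), np.float64(0.058))
(590, 147) (225, 65) (array([0.471, 0.209, 0.363]), np.float64(0.042))
0.25 [191.64970017 150.89953957]
0.3 [191.02510498 105.40922557]
0.33 [190.63177408  76.7622766 ]
0.36 [190.22354552  47.03030684]
0.4 [189.65456587   5.59056563]
```

```bash
echo '[[[0,0.06,0,0,0.085],[-0.16,0.12,0,0,0.085],[-0.32,0.12,0,0,0.085],[-0.48,0.12,0,0,0.085],[-0.64,0.12,0,0,0.085]]]' | python3 -m pendant; python3 -c "
from h import *
im=bot.camera('top');cv2.imwrite('pics/a5.png',cv2.resize(im[230:320,170:300],None,fx=4,fy=4,interpolation=2))
o=bot.get_obs();print(np.round(o['joint_efforts'],1),o['ee_pos'])"
```

```text
time: 10.5
ee_pos: [0.3956, 0.2584, 0.0178]
tcp_rot: [180.0, -0.0, 90.0]
wrist_force: [-0.2, 0.6, 0.7]
opening: 0.085
grasp_force: 0.3
[  2.5 -40.8  46.9  -0.8   0.3   0.2] [0.39532697 0.25729887 0.01771562]
```

View pics/a5.png

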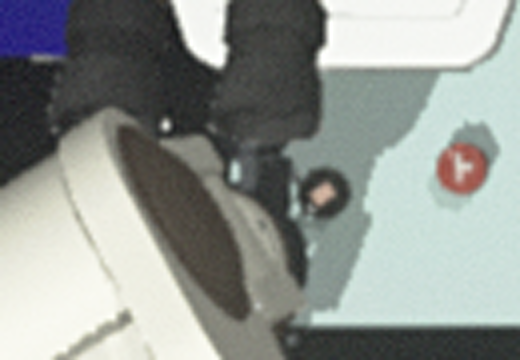

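The mount is now at (322,193) in the 4x crop, about 20 mm toward -y and drifting toward the robot. The push is working.

```bash
cat >>h.py <<'E'
def black(c,z=.009,w=9):
    im=bot.camera('top');V=cv2.cvtColor(im,cv2.COLOR_BGR2HSV)
    H,S,V=cv2.split(V);x,y=c;m=((H<20)&(S>35)&(V>110)).astype(np.uint8)
    a=np.zeros_like(m);a[y-w:y+w,x-w:x+w]=m[y-w:y+w,x-w:x+w];p=np.argwhere(a)[:,::-1].mean(0);print('metal',p,a.sum(),np.round(ray('top',p,.015)[:2],4))
E
python3 -c "
from h import *
o=bot.get_obs();print(np.round(o['joint_efforts'],1));black((250,278),w=6)"
echo '[[[-0.12,0,0,0,0.085],[-0.24,0,0,0,0.085],[-0.36,0,0,0,0.085],[-0.48,0,0,0,0.085],[-0.48,0,0,0,0.085]]]' | python3 -m pendant; python3 -c "
from h import *
o=bot.get_obs();print(np.round(o['joint_efforts'],1),o['ee_pos']);black((259,281),w=9)"
```

```text
[  2.5 -40.8  46.9  -0.8   0.3   0.2]
metal [250.83333333 278.08333333] 24 [0.4291 0.2312]
time: 11.02
ee_pos: [0.3954, 0.2343, 0.0176]
tcp_rot: [-180.0, 0.0, 90.0]
wrist_force: [-0.7, -0.1, 0.3]
opening: 0.0851
grasp_force: 0.0
[ -0.3 -39.9  44.8   0.   -0.   -0.2] [0.39537556 0.23432947 0.01758528]
metal [257.56 281.08] 25 [0.4222 0.2154]
```

```bash
echo '[[[-0.08,0.06,0,0,0.085],[-0.2,0.08,0,0,0.085],[-0.3,0.08,0,0,0.085],[-0.38,0.08,0,0,0.085],[-0.38,0.08,0,0,0.085]]]' | python3 -m pendant; echo '[[[0,-0.04,-0.08,0,0.07],[0,-0.08,-0.14,0,0.055],[0,-0.08,-0.18,0,0.045],[0,-0.08,-0.2,0,0.035],[0,-0.08,-0.22,0,0.02]]]' | python3 -m pendant 40;echo '[[[0,0,0,0,0.02],[0,0,0,0,0.02],[0,0,0,0,0.02],[0,0,0,0,0.02],[0,0,0,0,0.02]]]' | python3 -m pendant; python3 -c "
from h import *
o=bot.get_obs();print(np.round(o['joint_efforts'],1));black((262,290),w=12)"
```

```text
time: 11.48
ee_pos: [0.3994, 0.2156, 0.0176]
tcp_rot: [-180.0, 0.0, 90.0]
wrist_force: [0.5, 0.5, 0.1]
opening: 0.0851
grasp_force: 0.0
time: 11.9
ee_pos: [0.3957, 0.2166, 0.0292]
tcp_rot: [180.0, -0.0, 90.0]
wrist_force: [0.0, -0.2, -0.1]
opening: 0.0282
grasp_force: 39.5
time: 12.32
ee_pos: [0.3957, 0.2166, 0.029]
tcp_rot: [180.0, -0.0, 90.0]
wrist_force: [-0.2, 0.4, 5.3]
opening: 0.0279
grasp_force: 39.9
[ -0.3 -35.4  42.8  -0.3  -0.2   0. ]
metal [nan nan] 0 [nan nan]h.py:23: RuntimeWarning: Mean of empty slice.
  a=np.zeros_like(m);a[y-w:y+w,x-w:x+w]=m[y-w:y+w,x-w:x+w];p=np.argwhere(a)[:,::-1].mean(0);print('metal',p,a.sum(),np.round(ray('top',p,.015)[:2],4))
  ret = um.true_divide(
```

To row units: -0.12 m is -2.4, -0.1 m is -2.

```bash
echo '[[[0,-0.4,-0.3,0,0.02],[-0.4,-0.8,-0.6,0,0.02],[-1.2,-0.8,-0.8,0,0.02],[-2,-0.8,-1.4,0,0.02],[-2.4,-0.8,-1.8,0,0.02]]]' | python3 -m pendant; echo '[[[0,0,0,-7,0.02],[0,0,0,-14,0.02],[0,0,0,-21,0.02],[0,0,0,-28,0.02],[0,0,0,-35,0.02]]]' | python3 -m pendant>/dev/null; echo '[[[0,0,0,-7,0.02],[0,0,0,-14,0.02],[0,0,0,-21,0.02],[0,0,0,-28,0.02],[0,0,0,-35,0.02]]]' | python3 -m pendant>/dev/null; echo '[[[0,0,0,-7,0.02],[0,0,0,-12.6,0.02],[0,0,0,-12.6,0.02],[0,0,0,-12.6,0.02]]]' | python3 -m pendant; python3 -c "
from h import *
cv2.imwrite('pics/a6.png',np.hstack([cv2.resize(bot.camera('top')[200:330,250:400],None,fx=2.6,fy=2.6,interpolation=2),cv2.resize(bot.camera('side')[100:230,210:360],None,fx=2.6,fy=2.6,interpolation=2)]))
delta((.4373,.0069,.12))"
```

```text
time: 12.78
ee_pos: [0.354, 0.0947, 0.1186]
tcp_rot: [-179.9, 0.0, 90.1]
wrist_force: [2.0, -0.2, 0.9]
opening: 0.0279
grasp_force: 39.6
time: 13.95
ee_pos: [0.3554, 0.0963, 0.1184]
tcp_rot: [-180.0, -0.0, 172.4]
wrist_force: [0.5, -0.0, -0.3]
opening: 0.028
grasp_force: 39.6
d [-0.0929 -0.0778 -0.0015] rot [-1.7999e+02 -1.0000e-02  1.7243e+02] q [ 15.2 -21.  -28.3  82.8  -0.   22.7] t 14.05
```

View pics/a6.png

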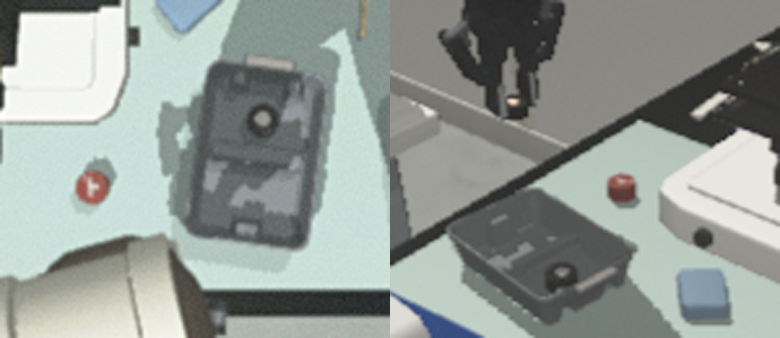

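The square mount is held upright (side panel, 512,100). The disc mount lies flat in the tab-end bay of the grey tray (262,120).

To row units: -0.093 m is -1.86, -0.078 m is -1.56.

```bash
echo '[[[-1.86,-1.56,-0.1,0,0.02],[-1.86,-1.56,-0.1,0,0.02],[-1.86,-1.56,-0.1,0,0.02],[-1.86,-1.56,-0.1,0,0.02],[-1.86,-1.56,-0.1,0,0.02]]]' | python3 -m pendant; echo '[[[0,0,0.6,0,0.02],[0,0,1.2,0,0.02],[0,0,1.6,0,0.02],[0,0,1.76,0,0.02],[0,0,1.8,0,0.02]]]' | python3 -m pendant; python3 -c "
from h import *
delta((.4373,.0069,.0325))"
```

```text
time: 14.47
ee_pos: [0.4382, 0.0058, 0.1231]
tcp_rot: [-180.0, -0.1, 172.3]
wrist_force: [-0.8, 0.1, 0.1]
opening: 0.0278
grasp_force: 39.6
time: 14.88
ee_pos: [0.4362, 0.0077, 0.0323]
tcp_rot: [-180.0, -0.2, 172.6]
wrist_force: [-0.0, 0.2, -0.3]
opening: 0.0281
grasp_force: 39.6
d [-0.0012 -0.0006 -0.0002] rot [-1.7998e+02 -1.5000e-01  1.7261e+02] q [  1.   -8.7 -28.2  70.7   0.    8.4] t 14.8833
```

```bash
echo '[[[0,0,0,0,0.02],[0,0,0,0,0.045],[0,0,0,0,0.045],[0,0,0,0,0.045],[0,0,0,0,0.045]]]' | python3 -m pendant;echo '[[[0,0,-0.6,0,0.045],[0,0,-1.2,0,0.045],[0,0,-1.8,0,0.045],[0,0,-2,0,0.045],[0,0,-2,0,0.045]]]' | python3 -m pendant; echo '[[[0,0,0,7,0.045],[0,0,0,14,0.045],[0,0,0,21,0.045],[0,0,0,28,0.045],[0,0,0,35,0.045]]]' | python3 -m pendant>/dev/null; echo '[[[0,0,0,7,0.045],[0,0,0,14,0.045],[0,0,0,21,0.045],[0,0,0,28,0.045],[0,0,0,35,0.045]]]' | python3 -m pendant>/dev/null; echo '[[[0,0,0,7,0.045],[0,0,0,8.2,0.045],[0,0,0,8.2,0.045]]]' | python3 -m pendant; python3 -c "
from h import *
delta((*BL,.12))"
```

```text
time: 15.3
ee_pos: [0.4382, 0.007, 0.0344]
tcp_rot: [180.0, 0.1, 172.6]
wrist_force: [-0.3, -0.1, -0.3]
opening: 0.045
grasp_force: 0.0
time: 15.72
ee_pos: [0.4392, 0.007, 0.1368]
tcp_rot: [180.0, 0.3, 172.6]
wrist_force: [0.7, 0.5, 0.3]
opening: 0.0451
grasp_force: 0.0
time: 16.8
ee_pos: [0.4373, 0.007, 0.1326]
tcp_rot: [-179.9, -0.0, 94.5]
wrist_force: [-0.4, -0.8, -0.5]
opening: 0.0452
grasp_force: 0.0
d [-0.1916  0.0183  0.0125] rot [-1.7992e+02 -1.0000e-02  9.4510e+01] q [  0.9 -11.1 -19.   82.2   0.   86.4] t 16.8
```

To row units: -0.192 m is -3.84, 0.018 m is 0.36.

```bash
echo '[[[-3.84,0.36,0,0,0.045],[-3.84,0.36,0,0,0.045],[-3.84,0.36,0,0,0.045],[-3.84,0.36,0,0,0.045],[-3.84,0.36,0,0,0.045]]]' | python3 -m pendant; echo '[[[0,0,0,0,0.045],[0,0,0.4,0,0.045],[0,0,0.4,0,0.045]]]' | python3 -m pendant; python3 -c "
from h import *
delta((*BL,.037))"
```

```text
time: 17.22
ee_pos: [0.4704, -0.1862, 0.1329]
tcp_rot: [-180.0, 0.0, 94.6]
wrist_force: [-0.0, 0.5, -0.7]
opening: 0.0449
grasp_force: 0.0
time: 17.47
ee_pos: [0.469, -0.1829, 0.1103]
tcp_rot: [-179.8, -0.1, 94.5]
wrist_force: [-1.1, 0.5, -0.7]
opening: 0.0449
grasp_force: 0.0
d [0.     0.0019 0.0733] rot [-1.7977e+02 -1.2000e-01  9.4530e+01] q [-21.3  -1.5 -12.7  79.1   0.   64.2] t 17.4667
```

```bash
echo '[[[0,0.02,0.6,0,0.045],[0,0.02,1.1,0,0.045],[0,0.02,1.4,0,0.045],[0,0.02,1.46,0,0.045],[0,0.02,1.46,0,0.045]]]' | python3 -m pendant; echo '[[[0,0,0,0,0.005],[0,0,0,0,0.005],[0,0,0,0,0.005],[0,0,0,0,0.005],[0,0,0,0,0.005]]]' | python3 -m pendant 60; python3 -c "
from h import *
delta((*BL,.037))"
```

```text
time: 17.88
ee_pos: [0.4707, -0.1822, 0.04]
tcp_rot: [-179.9, -0.1, 94.5]
wrist_force: [0.9, 0.4, 0.8]
opening: 0.045
grasp_force: 0.0
time: 18.3
ee_pos: [0.4723, -0.1832, 0.0423]
tcp_rot: [179.9, 0.1, 94.4]
wrist_force: [-1.2, 1.3, 5.9]
opening: 0.0077
grasp_force: 61.0
d [ 0.0007 -0.0016  0.0053] rot [1.7986e+02 5.0000e-02 9.4430e+01] q [-21.2   0.4 -18.5  71.    0.   64.4] t 18.3
```

```bash
echo '[[[0,0,-0.2,0,0.005],[0,0,-0.4,0,0.005],[0,0,-0.8,0,0.005],[0,0,-1.4,0,0.005],[0,0,-1.8,0,0.005]]]' | python3 -m pendant 80; echo '[[[0,0,0,0,0.005],[0,0,0,0,0.005]]]' | python3 -m pendant; python3 -c "
from h import *
cv2.imwrite('pics/a7.png',np.hstack([cv2.resize(bot.camera('top')[200:330,330:480],None,fx=2.6,fy=2.6,interpolation=2),cv2.resize(bot.camera('side')[100:230,180:330],None,fx=2.6,fy=2.6,interpolation=2)]))
o=bot.get_obs();print(o['torque']);delta((*G,.12))"
```

```text
time: 18.72
ee_pos: [0.4716, -0.1831, 0.1338]
tcp_rot: [179.9, 0.0, 94.4]
wrist_force: [1.9, 0.0, -0.7]
opening: 0.0071
grasp_force: 78.8
time: 18.88
ee_pos: [0.4721, -0.1833, 0.1324]
tcp_rot: [179.9, 0.1, 94.4]
wrist_force: [0.4, 0.1, -2.2]
opening: 0.0072
grasp_force: 78.9
[-0.019734    0.01972416  0.00262386]
d [0.1848 0.0142 0.0101] rot [-1.7995e+02 -2.0000e-02  9.4400e+01] q [-21.2  -1.7 -10.7  81.   -0.   64.4] t 18.9833
```

View pics/a7.png

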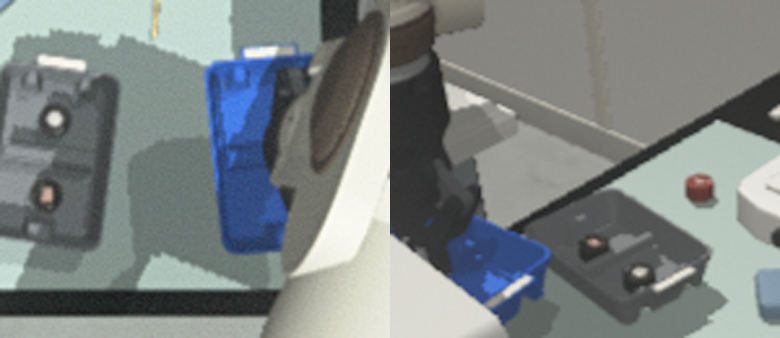

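The blue tray hangs level. Both black mounts lie flat in the grey bays at (52,120) and (47,192).

```bash
echo '[[[3.7,0.28,0,0,0.005],[3.7,0.28,0,0,0.005],[3.7,0.28,0,0,0.005],[3.7,0.28,0,0,0.005],[3.7,0.28,0,0,0.005]]]' | python3 -m pendant; for i in 1 2 3 4; do :; done; echo '[[[0,0,0,-7,0.005],[0,0,0,-14,0.005],[0,0,0,-21,0.005],[0,0,0,-28,0.005],[0,0,0,-35,0.005]]]' | python3 -m pendant>/dev/null; echo '[[[0,0,0,-7,0.005],[0,0,0,-14,0.005],[0,0,0,-21,0.005],[0,0,0,-28,0.005],[0,0,0,-35,0.005]]]' | python3 -m pendant>/dev/null; echo '[[[0,0,0,-7,0.005],[0,0,0,-14,0.005],[0,0,0,-21,0.005],[0,0,0,-28,0.005],[0,0,0,-35,0.005]]]' | python3 -m pendant>/dev/null; echo '[[[0,0,0,-7,0.005],[0,0,0,-14,0.005],[0,0,0,-21,0.005],[0,0,0,-28,0.005],[0,0,0,-35,0.005]]]' | python3 -m pendant>/dev/null; echo '[[[0,0,0,-7,0.005],[0,0,0,-14,0.005],[0,0,0,-21,0.005],[0,0,0,-28,0.005],[0,0,0,-28,0.005]]]' | python3 -m pendant; echo '[[[0,0,0,0,0.005],[0,0,0,0,0.005]]]' | python3 -m pendant; python3 -c "
from h import *
delta((*G,.10))
im=bot.camera('top');cv2.imwrite('pics/t8.png',im);sd=bot.camera('side');cv2.imwrite('pics/s8.png',sd)
cv2.imwrite('pics/a8.png',np.hstack([cv2.resize(im[200:330,270:420],None,fx=2.6,fy=2.6,interpolation=2),cv2.resize(sd[110:240,200:350],None,fx=2.6,fy=2.6,interpolation=2)]))"
```

```text
time: 19.4
ee_pos: [0.47, 0.006, 0.1294]
tcp_rot: [-179.9, -0.1, 94.5]
wrist_force: [0.1, -0.4, -1.9]
opening: 0.0072
grasp_force: 78.8
time: 21.48
ee_pos: [0.4704, 0.0025, 0.1293]
tcp_rot: [179.9, -0.0, -97.3]
wrist_force: [-0.3, 0.1, -1.6]
opening: 0.0071
grasp_force: 78.8
time: 21.65
ee_pos: [0.4707, 0.0026, 0.1299]
tcp_rot: [179.9, -0.0, -97.8]
wrist_force: [0.3, -0.1, -1.1]
opening: 0.0073
grasp_force: 78.8
d [ 0.     -0.0003  0.0299] rot [ 1.7993e+02 -1.0000e-02 -9.7830e+01] q [  0.3  -6.4 -15.2  81.3   0.  -81.9] t 21.65
```

View pics/a8.png

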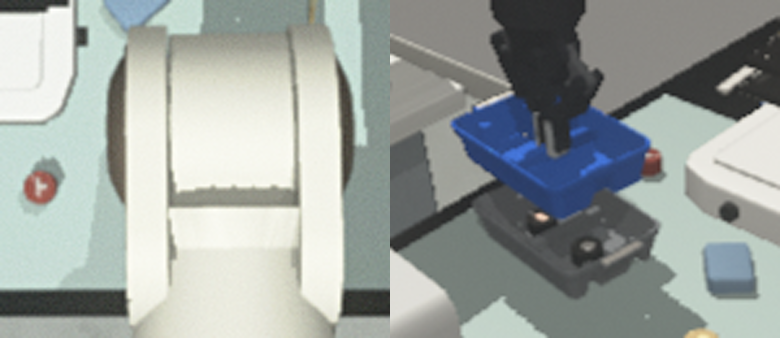

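The side view shows the blue tray level above the grey tray, its tab now toward the robot. Its rim spans (453,125) to (650,152), and the arm blocks the top view.

```bash
python3 - <<'E'
from h import *
sd=cv2.imread('pics/s8.png');H,S,V=cv2.split(cv2.cvtColor(sd,cv2.COLOR_BGR2HSV))
m=((H>100)&(H<130)&(S>130)).astype(np.uint8);m[:, :200]=0;m[:,350:]=0;m[:110]=0;m[240:]=0
g=((S<40)&(V>30)&(V<130)).astype(np.uint8)
def ext(c):return [tuple(c[np.argmax(c@d)]) for d in np.array([[-1,0],[1,0],[0,-1],[0,1],[-1,-.3],[1,-.3]])]
c=max(cv2.findContours(m,0,1)[0],key=cv2.contourArea)[:,0]
print("seen",[(int(a),int(b)) for a,b in ext(c)])
def model(c0,yaw,z):
    r=.010;pts=[]
    for sx in(1,-1):
        for sy in(1,-1):
            for t in np.linspace(0,np.pi/2,7):
                x=sx*(.0785-r+r*np.cos(t));y=sy*(.0555-r+r*np.sin(t))
                pts.append(px("side",(*in_tray(np.array(c0),yaw,x,y),z)))
    return np.array(pts)
for c0,y in(((.4707,.0026),172.2),((.4707,.0026),174),((.4707,.0026),170.5)):
    print(y,[tuple(np.round(p,1)) for p in ext(model(c0,y,.1255))])
print("grey",[tuple(np.round(p,1)) for p in ext(model(G,GY,.0375))])
# grey seen, from initial side picture
s0=cv2.imread('pics/side0.png');H,S,V=cv2.split(cv2.cvtColor(s0,cv2.COLOR_BGR2HSV))
m=((S<45)&(V<120)).astype(np.uint8);w=np.zeros_like(m);w[165:230,225:310]=m[165:230,225:310]
c=max(cv2.findContours(w,0,1)[0],key=cv2.contourArea)[:,0];print("grey seen",[(int(a),int(b)) for a,b in ext(c)])
E
```

```text
seen [(224, 157), (299, 166), (247, 147), (264, 193), (224, 157), (299, 164)]
172.2 [(np.float64(223.5), np.float64(156.4)), (np.float64(301.9), np.float64(163.6)), (np.float64(260.6), np.float64(140.8)), (np.float64(263.9), np.float64(182.0)), (np.float64(223.6), np.float64(155.8)), (np.float64(301.8), np.float64(163.0))]
174 [(np.float64(223.0), np.float64(157.0)), (np.float64(302.2), np.float64(162.9)), (np.float64(259.4), np.float64(140.9)), (np.float64(265.3), np.float64(181.9)), (np.float64(223.1), np.float64(156.5)), (np.float64(302.1), np.float64(162.4))]
170.5 [(np.float64(223.9), np.float64(155.8)), (np.float64(301.6), np.float64(164.2)), (np.float64(261.7), np.float64(140.7)), (np.float64(262.5), np.float64(182.1)), (np.float64(224.1), np.float64(155.3)), (np.float64(301.6), np.float64(163.6))]
grey [(np.float64(229.0), np.float64(188.4)), (np.float64(303.2), np.float64(195.8)), (np.float64(263.7), np.float64(171.5)), (np.float64(267.9), np.float64(215.5)), (np.float64(229.1), np.float64(187.8)), (np.float64(303.1), np.float64(195.1))]
grey seen [(225, 187), (302, 199), (263, 165), (268, 225), (225, 187), (302, 197)]
```

To row units: 0.047 m is 0.94, 0.045 m is 0.9.

```bash
echo '[[[0,0,0.4,-0.4,0.005],[0,0,0.7,-0.4,0.005],[0,0,0.9,-0.4,0.005],[0,0,0.94,-0.4,0.005],[0,0,0.94,-0.4,0.005]]]' | python3 -m pendant; echo '[[[0,0,0.04,0,0.005],[0,0,0.08,0,0.005],[0,0,0.12,0,0.005],[0,0,0.14,0,0.005],[0,0,0.14,0,0.005]]]' | python3 -m pendant; echo '[[[0,0,0.02,0,0.005],[0,0,0.04,0,0.005],[0,0,0.06,0,0.005],[0,0,0.08,0,0.005],[0,0,0.08,0,0.005]]]' | python3 -m pendant; python3 -c "
from h import *
o=bot.get_obs();print(o['torque']);delta((*G,.070))"
```

```text
time: 22.17
ee_pos: [0.4707, 0.0026, 0.0832]
tcp_rot: [179.9, -0.0, -97.2]
wrist_force: [0.7, -0.4, -0.9]
opening: 0.0069
grasp_force: 78.8
time: 22.58
ee_pos: [0.4713, 0.0027, 0.0768]
tcp_rot: [-180.0, 0.0, -97.2]
wrist_force: [-0.2, 0.8, -0.8]
opening: 0.0072
grasp_force: 78.9
time: 23.0
ee_pos: [0.4712, 0.0027, 0.0726]
tcp_rot: [-180.0, 0.0, -97.2]
wrist_force: [0.2, 2.4, 0.7]
opening: 0.0074
grasp_force: 79.1
[ 0.48087752 -0.05087279 -0.04428375]
d [0.0002 0.0002 0.0026] rot [-1.800e+02  2.000e-02 -9.719e+01] q [  0.3  -5.3 -20.5  74.8   0.  -82.5] t 23.0
```

To row units: 0.003 m is 0.06, -0.001 m is -0.02.

```bash
echo '[[[-0.02,0,0,0,0.005],[-0.02,0,0.02,0,0.005],[-0.02,0,0.04,0,0.005],[-0.02,0,0.06,0,0.005],[-0.02,0,0.06,0,0.005]]]' | python3 -m pendant; python3 -c "
from h import *
o=bot.get_obs();print(o['torque']);delta((*G,.070))
sd=bot.camera('side');cv2.imwrite('pics/a9.png',cv2.resize(sd[120:240,200:340],None,fx=5,fy=5,interpolation=2))"
```

```text
time: 23.42
ee_pos: [0.4712, 0.0034, 0.0703]
tcp_rot: [-180.0, -0.0, -97.2]
wrist_force: [-3.9, 0.0, 6.4]
opening: 0.0071
grasp_force: 79.8
[-0.03070691  0.77795549 -0.0109288 ]
d [0.001  0.0001 0.0003] rot [-1.7998e+02 -1.0000e-02 -9.7200e+01] q [  0.4  -5.3 -20.7  74.5  -0.  -82.4] t 23.4167
```

View pics/a9.png

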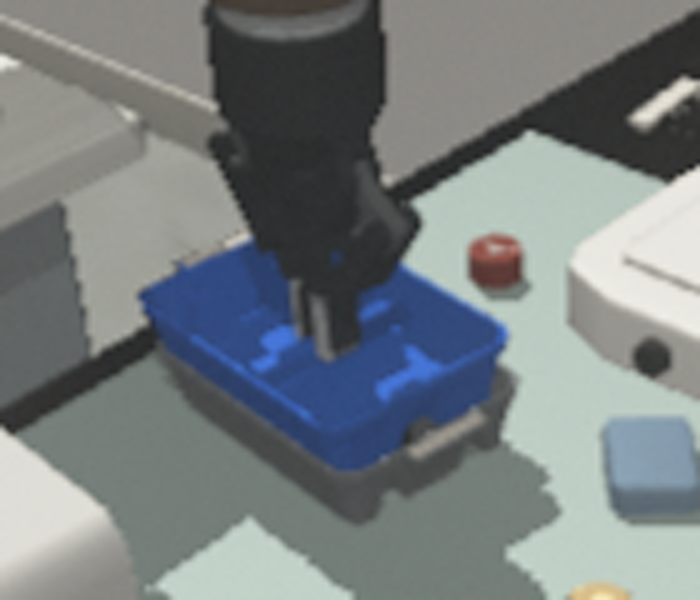

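The blue tray is inside the grey rim, tab toward the robot, nearly level. The slight push in -x says to ease that way before releasing.

To row units: 0.0015 m is 0.03, 0.001 m is 0.02.

```bash
echo '[[[0,0.03,0,0,0.005],[0,0.03,0.02,0,0.005],[0,0.03,0.02,0,0.005],[0,0.03,0.02,0,0.005]]]' | python3 -m pendant; python3 -c "
from h import *
o=bot.get_obs();print(o['torque'])"; echo '[[[0,0,0,0,0.02],[0,0,0,0,0.04],[0,0,0,0,0.04],[0,0,0,0,0.04]]]' | python3 -m pendant; echo '[[[0,0,-0.6,0,0.04],[0,0,-1.2,0,0.04],[0,0,-2,0,0.04],[0,0,-2,0,0.04],[0,0,-2,0,0.04]]]' | python3 -m pendant; python3 -c "
from h import *
delta((.36,-.18,.17))"
```

```text
time: 23.8
ee_pos: [0.4704, 0.0036, 0.0703]
tcp_rot: [-179.9, -0.0, -97.2]
wrist_force: [-3.5, -0.6, 13.6]
opening: 0.0072
grasp_force: 80.8
[-0.05611568  0.70565258 -0.03644072]
time: 24.13
ee_pos: [0.4696, 0.0037, 0.0683]
tcp_rot: [180.0, -0.0, -97.2]
wrist_force: [0.1, 0.3, -0.1]
opening: 0.0403
grasp_force: 0.0
time: 24.55
ee_pos: [0.4709, 0.0038, 0.1707]
tcp_rot: [-179.8, 0.0, -97.2]
wrist_force: [-0.5, 0.6, -0.4]
opening: 0.0402
grasp_force: 0.0
d [0.1962 0.087  0.0002] rot [-1.7978e+02  3.0000e-02 -9.7190e+01] q [  0.5  -6.9 -11.1  85.6   0.  -82.3] t 24.55
```

```bash
echo '[[[3.92,1.74,0,0,0.05],[3.92,1.74,0,0,0.05],[3.92,1.74,0,0,0.05],[3.92,1.74,0,0,0.05],[3.92,1.74,0,0,0.05]]]' | python3 -m pendant; echo '[[[0,0,0,7,0.05],[0,0,0,14,0.05],[0,0,0,21,0.05],[0,0,0,28,0.05],[0,0,0,35,0.05]]]' | python3 -m pendant>/dev/null; echo '[[[0,0,0,7,0.05],[0,0,0,14,0.05],[0,0,0,21,0.05],[0,0,0,28,0.05],[0,0,0,35,0.05]]]' | python3 -m pendant>/dev/null; echo '[[[0,0,0,7,0.05],[0,0,0,14,0.05],[0,0,0,20.2,0.05],[0,0,0,20.2,0.05]]]' | python3 -m pendant; python3 -c "
from h import *
im=bot.camera('top');sd=bot.camera('side');cv2.imwrite('pics/t10.png',im)
cv2.imwrite('pics/a10.png',np.hstack([cv2.resize(im[160:315,270:420],None,fx=2.6,fy=2.6,interpolation=2),cv2.resize(sd[100:255,210:360],None,fx=2.6,fy=2.6,interpolation=2)]))
H,S,V=cv2.split(cv2.cvtColor(im,cv2.COLOR_BGR2HSV));m=((H>100)&(H<130)&(S>120)).astype(np.uint8)*255;w=np.zeros_like(m);w[210:310,310:392]=m[210:310,310:392]
w=cv2.morphologyEx(w,cv2.MORPH_OPEN,np.ones((5,5)));c=max(cv2.findContours(w,0,1)[0],key=cv2.contourArea);r=cv2.minAreaRect(c);print(r)
b=np.array([ray('top',p,.064)[:2] for p in cv2.boxPoints(r)]);print(np.round(b,4),b.mean(0))
delta((.6629,-.0361,.15))"
```

```text
time: 24.97
ee_pos: [0.3604, -0.1755, 0.1672]
tcp_rot: [179.9, 0.0, -97.1]
wrist_force: [0.6, -0.0, -0.4]
opening: 0.0499
grasp_force: 0.0
time: 26.13
ee_pos: [0.3616, -0.1744, 0.1672]
tcp_rot: [180.0, -0.1, 172.3]
wrist_force: [0.3, -0.4, 0.0]
opening: 0.0501
grasp_force: 0.0
((350.6230773925781, 260.5154113769531), (49.7379264831543, 70.0796127319336), 7.125016689300537)
[[ 0.3981  0.065 ]
 [ 0.5525  0.0451]
 [ 0.538  -0.0658]
 [ 0.3844 -0.0438]] [4.68250890e-01 1.37997368e-04]
d [-0.2816  0.1749  0.0173] rot [ 1.7997e+02 -9.0000e-02  1.7282e+02] q [-25.7 -16.3 -19.3  87.1  -0.  -18.6] t 26.2333
```

View pics/a10.png

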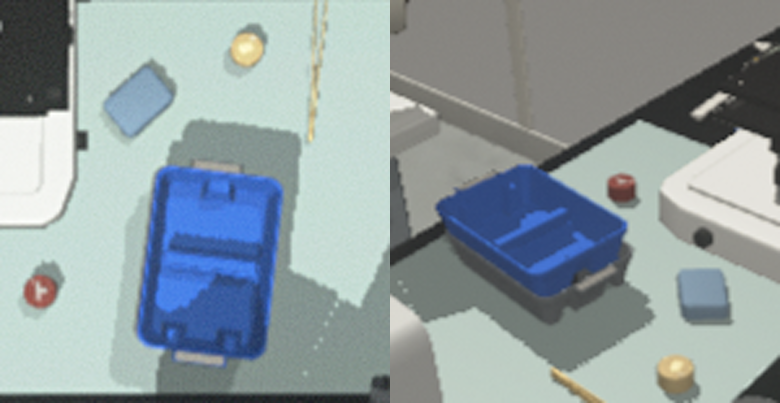

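The stack is seated level. Blue's tab is toward the robot, with its end visible at (200,357), and the grey tab is at the far end (217,165). The mounts, clay and tweezers are unmoved.

```bash
echo '[[[-2.82,1.74,0.2,0,0.05],[-2.82,1.74,0.2,0,0.05],[-2.82,1.74,0.2,0,0.05],[-2.82,1.74,0.2,0,0.05],[-2.82,1.74,0.2,0,0.05]]]' | python3 -m pendant; echo '[[[-2.82,1.74,0.2,0,0.05],[-2.82,1.74,0.2,0,0.05],[-2.82,1.74,0.2,0,0.05],[-2.82,1.74,0.2,0,0.05],[-2.82,1.74,0.2,0,0.05]]]' | python3 -m pendant;echo '[[[0,0,0,0,0.05],[0,0,0,0,0.05]]]' | python3 -m pendant; python3 -c "
from h import *
delta((.6629,-.0361,.032))"
```

```text
time: 26.65
ee_pos: [0.5173, -0.1038, 0.1554]
tcp_rot: [179.9, -0.1, 173.0]
wrist_force: [-1.3, -0.1, -0.8]
opening: 0.0499
grasp_force: 0.0
time: 27.07
ee_pos: [0.6682, -0.0352, 0.1426]
tcp_rot: [180.0, -0.3, 173.0]
wrist_force: [-0.1, -0.8, -0.9]
opening: 0.0502
grasp_force: 0.0
time: 27.23
ee_pos: [0.6636, -0.0383, 0.1476]
tcp_rot: [-180.0, -0.1, 172.8]
wrist_force: [0.2, -0.1, 0.5]
opening: 0.0505
grasp_force: 0.0
d [0.0008 0.0021 0.1156] rot [-1.7998e+02 -1.2000e-01  1.7275e+02] q [-3.3 20.3 16.  85.9 -0.   3.9] t 27.2333
```

```bash
echo '[[[-0.02,0.04,0.7,0,0.05],[-0.02,0.04,1.4,0,0.05],[-0.02,0.04,2,0,0.05],[-0.02,0.04,2.26,0,0.05],[-0.02,0.04,2.3,0,0.05]]]' | python3 -m pendant; echo '[[[0,0,0,0,0.02],[0,0,0,0,0.02],[0,0,0,0,0.02],[0,0,0,0,0.02],[0,0,0,0,0.02]]]' | python3 -m pendant 40; echo '[[[0,0,-0.6,0,0.02],[0,0,-1.2,0,0.02],[0,0,-2,0,0.02],[0,0,-2.4,0,0.02],[0,0,-2.4,0,0.02]]]' | python3 -m pendant;  python3 -c "
from h import *
delta((.5035,-.0024,.15))"
```

```text
time: 27.65
ee_pos: [0.663, -0.0371, 0.0316]
tcp_rot: [-180.0, -0.2, 172.6]
wrist_force: [-0.1, -0.1, 0.5]
opening: 0.05
grasp_force: 0.0
time: 28.07
ee_pos: [0.6666, -0.0367, 0.0365]
tcp_rot: [-180.0, 0.2, 172.6]
wrist_force: [-2.9, -1.2, 8.4]
opening: 0.0275
grasp_force: 40.1
time: 28.48
ee_pos: [0.6676, -0.0365, 0.1613]
tcp_rot: [180.0, 0.6, 172.6]
wrist_force: [-0.1, 0.1, -0.1]
opening: 0.0272
grasp_force: 39.4
d [0.1673 0.0128 0.0096] rot [179.96   0.59 172.62] q [-3.1 20.1 17.4 86.7  0.   4.3] t 28.4833
```

To row units: 0.168 m is 3.36, 0.012 m is 0.24.

```bash
echo '[[[3.36,0.24,0,0,0.02],[3.36,0.24,0,0,0.02],[3.36,0.24,0,0,0.02],[3.36,0.24,0,0,0.02],[3.36,0.24,0,0,0.02]]]' | python3 -m pendant; echo '[[[0,0,0,0,0.02],[0,0,0,0,0.02]]]' | python3 -m pendant; python3 -c "
from h import *
delta((.5025,-.0024,.0675))"
```

```text
time: 28.9
ee_pos: [0.4938, -0.002, 0.1532]
tcp_rot: [-180.0, -0.2, 172.7]
wrist_force: [0.5, 0.3, -0.1]
opening: 0.0273
grasp_force: 39.5
time: 29.07
ee_pos: [0.501, -0.0029, 0.1545]
tcp_rot: [180.0, 0.1, 172.6]
wrist_force: [0.9, 0.4, -0.6]
opening: 0.0271
grasp_force: 39.5
d [-0.0012  0.0007  0.0871] rot [1.7998e+02 1.4000e-01 1.7262e+02] q [-0.3 -2.7 -9.  83.6 -0.   7. ] t 29.0667
```

```bash
echo '[[[-0.02,0,0.6,0,0.02],[-0.02,0,1.2,0,0.02],[-0.02,0,1.5,0,0.02],[-0.02,0,1.66,0,0.02],[-0.02,0,1.7,0,0.02]]]' | python3 -m pendant; echo '[[[0,0,0.02,0,0.02],[0,0,0.02,0,0.02]]]' | python3 -m pendant; echo '[[[0,0,0,0,0.04],[0,0,0,0,0.045],[0,0,0,0,0.045],[0,0,0,0,0.045]]]' | python3 -m pendant; echo '[[[0,0,-0.6,0,0.045],[0,0,-1.2,0,0.045],[0,0,-1.7,0,0.045],[0,0,-1.7,0,0.045],[0,0,-1.7,0,0.045]]]' | python3 -m pendant;  python3 -c "
from h import *
delta((.4436,.1526,.15));delta((.4436,.1526,.033))"
```

```text
time: 29.48
ee_pos: [0.5016, -0.0033, 0.0672]
tcp_rot: [-180.0, -0.1, 172.6]
wrist_force: [-0.4, -0.4, -0.1]
opening: 0.0277
grasp_force: 39.5
time: 29.65
ee_pos: [0.5023, -0.0032, 0.0686]
tcp_rot: [180.0, 0.1, 172.6]
wrist_force: [-0.1, -0.4, 0.1]
opening: 0.0276
grasp_force: 39.5
time: 29.98
ee_pos: [0.5016, -0.0031, 0.0682]
tcp_rot: [180.0, 0.1, 172.6]
wrist_force: [0.7, 0.1, -0.6]
opening: 0.0452
grasp_force: 0.0
time: 30.4
ee_pos: [0.5022, -0.0031, 0.1543]
tcp_rot: [180.0, 0.2, 172.6]
wrist_force: [-0.6, -0.7, -0.1]
opening: 0.0449
grasp_force: 0.0
d [0.0781 0.1468 0.0041] rot [179.98   0.19 172.61] q [-0.4 -2.6 -8.9 83.5  0.   7. ] t 30.4
d [0.0785 0.1468 0.1211] rot [179.98   0.19 172.61] q [-0.4 -2.6 -8.9 83.5  0.   7. ] t 30.4
```

To row units: 0.16 m is 3.2, 0.08 m is 1.6.

```bash
echo '[[[3.2,1.6,0.6,0,0.06],[3.2,1.6,0.6,0,0.06],[3.2,1.6,0.6,0,0.06],[3.2,1.6,0.6,0,0.06],[3.2,1.6,0.6,0,0.06]]]' | python3 -m pendant; echo '[[[0,0,0,7,0.085],[0,0,0,14,0.085],[0,0,0,21,0.085],[0,0,0,28,0.085],[0,0,0,35,0.085]]]' | python3 -m pendant>/dev/null; echo '[[[0,0,0,7,0.085],[0,0,0,14,0.085],[0,0,0,21,0.085],[0,0,0,28,0.085],[0,0,0,35,0.085]]]' | python3 -m pendant>/dev/null; echo '[[[0,0,0,7,0.085],[0,0,0,14,0.085],[0,0,0,21,0.085],[0,0,0,27.6,0.085],[0,0,0,27.6,0.085]]]' | python3 -m pendant; cat >>h.py <<'E'
def red(z=.012,name=0):
    im=bot.camera('top');H,S,V=cv2.split(cv2.cvtColor(im,cv2.COLOR_BGR2HSV));m=((((H<8)|(H>170))&(S>90))*255).astype(np.uint8);w=np.zeros_like(m);w[240:312,225:400]=m[240:312,225:400]
    for c in cv2.findContours(w,0,1)[0]:
        if cv2.contourArea(c)>12:
            (u,v),r=cv2.minEnclosingCircle(c);print('red',round(u,1),round(v,1),round(r,1),np.round(ray('top',(u,v),z)[:2],4))
E
python3 -c "
from h import *
red();delta((.36,.201,.06))"
```

```text
time: 30.82
ee_pos: [0.3487, 0.0979, 0.1204]
tcp_rot: [-180.0, -0.2, 172.7]
wrist_force: [-0.6, -0.8, 0.6]
opening: 0.0598
grasp_force: 0.0
time: 32.07
ee_pos: [0.3524, 0.0967, 0.1215]
tcp_rot: [-179.9, 0.0, 74.7]
wrist_force: [0.5, 0.1, -0.0]
opening: 0.0848
grasp_force: 0.0
red 284.9 271.7 5.8 [0.4436 0.1524]
d [ 0.1027 -0.0194  0.0616] rot [-1.7993e+02  4.0000e-02  7.5120e+01] q [ 15.3 -21.4 -28.2  83.3  -0.  120.2] t 32.1167
```

The manual's scale: shifts go in units of 50 mm. Converting my numbers, 0.103 m is 2.06, 0.06 m is 1.2.

```bash
echo '[[[0.6,-0.12,0.4,0,0.085],[1.2,-0.24,0.8,0,0.085],[2.06,-0.4,1.2,0,0.085],[2.06,-0.4,1.2,0,0.085],[2.06,-0.4,1.2,0,0.085]]]' | python3 -m pendant; echo '[[[0.06,0.2,0.26,0,0.085],[0.1,0.4,0.52,0,0.085],[0.14,0.6,0.8,0,0.085],[0.18,0.72,0.86,0,0.085],[0.18,0.72,0.86,0,0.085]]]' | python3 -m pendant; python3 -c "
from h import *
o=bot.get_obs();print(np.round(o['joint_efforts'],1));red();delta((.402,.199,.018));delta((.386,.149,.018))"
```

```text
time: 32.53
ee_pos: [0.3591, 0.2025, 0.0607]
tcp_rot: [-179.9, 0.1, 75.4]
wrist_force: [-0.8, -0.1, 0.1]
opening: 0.0849
grasp_force: 0.0
time: 32.95
ee_pos: [0.3978, 0.1998, 0.0193]
tcp_rot: [-180.0, 0.1, 75.0]
wrist_force: [-0.1, -0.5, 0.2]
opening: 0.085
grasp_force: 0.0
[ -0.2 -35.5  44.5  -0.5  -0.   -0.2]
red 285.1 271.7 5.6 [0.4435 0.1518]
d [0.0001 0.0046 0.002 ] rot [-1.7997e+02  3.0000e-02  7.5000e+01] q [ 26.7  -7.1 -28.1  69.   -0.  131.7] t 33.0
d [-0.0523  0.0021  0.002 ] rot [-1.7997e+02  3.0000e-02  7.5000e+01] q [ 26.7  -7.1 -28.1  69.   -0.  131.7] t 33.0
```

Push the red mount gently, halfway first, then measure.

```bash
echo '[[[-0.08,0.06,0.02,0,0.085],[-0.2,0.06,0.02,0,0.085],[-0.32,0.06,0.02,0,0.085],[-0.44,0.04,0.02,0,0.085],[-0.56,0.02,0.02,0,0.085]]]' | python3 -m pendant; python3 -c "
from h import *
o=bot.get_obs();print(np.round(o['joint_efforts'],1));red();delta((.386,.149,.018))"
```

```text
time: 33.42
ee_pos: [0.3908, 0.173, 0.019]
tcp_rot: [180.0, -0.0, 75.0]
wrist_force: [-0.1, 0.4, 1.2]
opening: 0.0849
grasp_force: 0.3
[  0.7 -33.   45.5   0.   -0.1   0.2]
red 291.5 272.2 5.5 [0.4424 0.1369]
d [-0.0236  0.0019  0.0008] rot [-1.8e+02  2.0e-02  7.5e+01] q [ 23.8  -9.7 -30.6  69.2  -0.  128.8] t 33.4667
```

```bash
echo '[[[0.1,0,0,0,0.085],[0.14,0.1,0,0,0.085],[0.14,0.22,0,0,0.085],[0.06,0.22,0,0,0.085],[-0.06,0.22,0,0,0.085]]]' | python3 -m pendant;echo '[[[-0.14,0,0,0,0.085],[-0.28,0,0,0,0.085],[-0.42,0,0,0,0.085],[-0.56,0,0,0,0.085],[-0.56,0,0,0,0.085]]]' | python3 -m pendant; python3 -c "
from h import *
o=bot.get_obs();print(np.round(o['joint_efforts'],1));red();delta((.386,.149,.018))"
```

```text
time: 33.88
ee_pos: [0.4013, 0.1679, 0.0186]
tcp_rot: [-180.0, -0.0, 75.0]
wrist_force: [0.8, 0.5, 0.5]
opening: 0.0851
grasp_force: 0.4
time: 34.3
ee_pos: [0.3931, 0.1395, 0.0186]
tcp_rot: [-180.0, 0.0, 74.9]
wrist_force: [0.4, -0.4, -0.2]
opening: 0.0854
grasp_force: 0.0
[ -0.4 -33.4  45.1   0.   -0.   -0.2]
red 307.7 275.9 5.6 [0.4336 0.099 ]
d [ 0.0067 -0.0095  0.0007] rot [179.99   0.    74.94] q [ 19.6 -11.1 -31.7  69.3  -0.  124.7] t 34.35
```

```bash
echo '[[[0.12,0,-0.08,0,0.085],[0.12,0.24,-0.08,0,0.085],[0.12,0.52,-0.08,0,0.085],[0.12,0.52,-0.08,0,0.085]]]' | python3 -m pendant; python3 -c "
from h import *
o=bot.get_obs();print(np.round(o['joint_efforts'],1))";echo '[[[-0.2,0,0,0,0.085],[-0.4,0,0,0,0.085],[-0.6,0,0,0,0.085],[-0.68,0,0,0,0.085],[-0.68,0,0,0,0.085]]]' | python3 -m pendant; python3 -c "
from h import *
o=bot.get_obs();print(np.round(o['joint_efforts'],1));red();delta((.386,.149,.018))"
```

```text
time: 34.68
ee_pos: [0.4223, 0.1403, 0.0232]
tcp_rot: [179.9, -0.0, 75.0]
wrist_force: [-0.0, -0.1, 0.3]
opening: 0.0852
grasp_force: 0.0
[ -0.4 -35.5  45.   -0.1  -0.   -0.3]
time: 35.1
ee_pos: [0.411, 0.106, 0.0227]
tcp_rot: [180.0, 0.0, 74.9]
wrist_force: [0.1, -0.2, -0.1]
opening: 0.0851
grasp_force: 0.0
[ -0.4 -34.2  44.8   0.1  -0.   -0.2]
d [ 0.0345 -0.0355  0.0048] rot [ 1.7998e+02 -2.0000e-02  7.4940e+01] q [ 14.5 -10.2 -30.5  69.6   0.  119.6] t 35.15
```

To row units: -0.01 m is -0.2, -0.009 m is -0.18.

```bash
echo '[[[0,0,-0.06,0,0.07],[0,0,-0.12,0,0.055],[0,0,-0.16,0,0.045],[0,0,-0.18,0,0.035],[0,0,-0.2,0,0.02]]]' | python3 -m pendant 40;echo '[[[0,0,0,0,0.02],[0,0,0,0,0.02],[0,0,0,0,0.02]]]' | python3 -m pendant; echo '[[[0,-0.4,-0.2,0,0.02],[0,-0.9,-0.6,0,0.02],[0,-1.2,-1.2,0,0.02],[0,-1.2,-1.8,0,0.02],[0,-1.2,-2.4,0,0.02]]]' | python3 -m pendant; python3 -c "
from h import *
red();red(.13);delta((.4361,.0064,.155))"
```

```text
time: 35.57
ee_pos: [0.4118, 0.1073, 0.0331]
tcp_rot: [180.0, -0.0, 75.0]
wrist_force: [0.6, 0.1, 0.5]
opening: 0.028
grasp_force: 39.5
time: 35.82
ee_pos: [0.4117, 0.1072, 0.033]
tcp_rot: [180.0, -0.0, 75.0]
wrist_force: [-1.1, 0.0, 5.8]
opening: 0.0274
grasp_force: 39.9
time: 36.23
ee_pos: [0.3524, 0.1226, 0.1536]
tcp_rot: [-180.0, 0.0, 75.1]
wrist_force: [1.0, 0.5, -0.8]
opening: 0.0277
grasp_force: 39.6
d [-0.0919  0.1085  0.002 ] rot [179.7   -0.2   75.03] q [ 19.1 -20.4 -23.6  86.5  -0.  124.1] t 36.3333
```

```bash
echo '[[[0,0,0,-7,0.02],[0,0,0,-14,0.02],[0,0,0,-21,0.02],[0,0,0,-28,0.02],[0,0,0,-35,0.02]]]' | python3 -m pendant>/dev/null; echo '[[[0,0,0,-7,0.02],[0,0,0,-14,0.02],[0,0,0,-21,0.02],[0,0,0,-28,0.02],[0,0,0,-35,0.02]]]' | python3 -m pendant>/dev/null; echo '[[[0,0,0,-7,0.02],[0,0,0,-14,0.02],[0,0,0,-21,0.02],[0,0,0,-27.6,0.02],[0,0,0,-27.6,0.02]]]' | python3 -m pendant;  python3 -c "
from h import *
im=bot.camera('top');H,S,V=cv2.split(cv2.cvtColor(im,cv2.COLOR_BGR2HSV))
m=((H>10)&(H<35)&(S>50)).astype(np.uint8);w=np.zeros_like(m);w[225:300,320:385]=m[225:300,320:385];p=np.argwhere(w)[:,::-1];(u,v),r=cv2.minEnclosingCircle(p.astype(np.float32));print('tan',u,v,r,ray('top',(u,v),.046))
m=((H>100)&(H<130)&(S>120)).astype(np.uint8)*255;w=np.zeros_like(m);w[210:310,310:392]=m[210:310,310:392]
w=cv2.morphologyEx(w,cv2.MORPH_OPEN,np.ones((5,5)));c=max(cv2.findContours(w,0,1)[0],key=cv2.contourArea);print(cv2.minAreaRect(c))
s=bot.camera('side');H,S,V=cv2.split(cv2.cvtColor(s,cv2.COLOR_BGR2HSV));m=(((H<8)|(H>170))&(S>110)).astype(np.uint8);w=np.zeros_like(m)
o=bot.get_obs();q=px('side',o['ee_pos']-[0,0,.025]);a,b=map(int,q);w[b-20:b+25,a-20:a+20]=m[b-20:b+25,a-20:a+20];p=np.argwhere(w)[:,::-1];print('tips',q,'red',p.mean(0),p.min(0),p.max(0),len(p))
delta((.4361,.0064,.155))"
```

```text
time: 37.58
ee_pos: [0.3533, 0.1224, 0.1516]
tcp_rot: [-180.0, -0.1, 172.9]
wrist_force: [0.1, -0.1, 0.1]
opening: 0.0279
grasp_force: 39.6
tan 351.8103332519531 246.5689697265625 6.29851770401001 [ 0.49944961 -0.00330648  0.046     ]
((350.6067810058594, 260.6190185546875), (49.426109313964844, 70.21334838867188), 6.911227226257324)
tips [262.87425226 126.73568049] red [264.0952381  127.21428571] [260 122] [267 131] 42
d [-0.0974 -0.104  -0.0032] rot [-1.7997e+02 -6.0000e-02  1.7237e+02] q [ 19.1 -20.3 -24.   86.3  -0.   26.7] t 37.6833
```

To row units: -0.104 m is -2.08, -0.097 m is -1.94.

```bash
echo '[[[-1.94,-2.08,0,0,0.02],[-1.94,-2.08,0,0,0.02],[-1.94,-2.08,0,0,0.02],[-1.94,-2.08,0,0,0.02],[-1.94,-2.08,0,0,0.02]]]' | python3 -m pendant; echo '[[[0,0,0,0,0.02],[0,0,0,0,0.02]]]' | python3 -m pendant;  python3 -c "
from h import *
delta((.4352,.0062,.0645))"
```

```text
time: 38.1
ee_pos: [0.4378, 0.0043, 0.1519]
tcp_rot: [-180.0, -0.0, 172.2]
wrist_force: [-0.3, 0.6, -0.8]
opening: 0.0278
grasp_force: 39.7
time: 38.27
ee_pos: [0.4359, 0.0072, 0.1523]
tcp_rot: [180.0, -0.1, 172.5]
wrist_force: [-0.1, 0.9, -1.1]
opening: 0.0279
grasp_force: 39.7
d [ 0.0005 -0.0011  0.0878] rot [ 1.8000e+02 -6.0000e-02  1.7248e+02] q [  0.9 -11.5 -17.1  84.4   0.    8.5] t 38.2667
```

To row units: 0.087 m is 1.74, 0.084 m is 1.68.

```bash
echo '[[[0,-0.02,0.6,0,0.02],[0,-0.02,1.2,0,0.02],[0,-0.02,1.5,0,0.02],[0,-0.02,1.68,0,0.02],[0,-0.02,1.74,0,0.02]]]' | python3 -m pendant; echo '[[[0,0,0,0,0.02],[0,0,0,0,0.045],[0,0,0,0,0.045],[0,0,0,0,0.045],[0,0,0,0,0.045]]]' | python3 -m pendant; echo '[[[0,0,-0.6,0,0.045],[0,0,-1.2,0,0.045],[0,0,-1.7,0,0.045],[0,0,-2.2,0,0.045],[0,0,-2.2,0,0.045]]]' | python3 -m pendant; echo '[[[1.6,-3.6,0,0,0.045],[1.6,-3.6,0,0,0.045],[1.6,-3.6,0,0,0.045],[1.6,-3.6,0,0,0.045],[1.6,-3.6,0,0,0.045]]]' | python3 -m pendant; python3 -c "
from h import *
im=bot.camera('top');H,S,V=cv2.split(cv2.cvtColor(im,cv2.COLOR_BGR2HSV))
def f(m,n,z):
    m=m.astype(np.uint8);w=np.zeros_like(m);w[225:300,320:385]=m[225:300,320:385];c=max(cv2.findContours(w,0,1)[0],key=cv2.contourArea);(u,v),r=cv2.minEnclosingCircle(c);e=cv2.fitEllipse(c);print(n,u,v,r,e[1],ray('top',(u,v),z))
f((H>10)&(H<35)&(S>50),'tan',.046);f(((H<8)|(H>170))&(S>90),'red',.047)
m=((H>100)&(H<130)&(S>120)).astype(np.uint8)*255;w=np.zeros_like(m);w[210:310,310:392]=m[210:310,310:392]
w=cv2.morphologyEx(w,cv2.MORPH_OPEN,np.ones((5,5)));c=max(cv2.findContours(w,0,1)[0],key=cv2.contourArea);print(cv2.minAreaRect(c))
s=bot.camera('side');H,S,V=cv2.split(cv2.cvtColor(s,cv2.COLOR_BGR2HSV));m=((((H<8)|(H>170))&(S>110))*255).astype(np.uint8)[130:240,210:320]
print([(cv2.boundingRect(c),cv2.contourArea(c)) for c in cv2.findContours(m,0,1)[0]])
print(px('side',(.4352,.0062,.048)))"
```

```text
time: 38.68
ee_pos: [0.4352, 0.0067, 0.0645]
tcp_rot: [-180.0, -0.1, 172.6]
wrist_force: [-0.5, -0.4, -0.3]
opening: 0.0285
grasp_force: 39.6
time: 39.1
ee_pos: [0.4367, 0.006, 0.0664]
tcp_rot: [180.0, 0.1, 172.6]
wrist_force: [1.1, 0.7, 0.3]
opening: 0.0454
grasp_force: 0.0
time: 39.52
ee_pos: [0.438, 0.0059, 0.1809]
tcp_rot: [179.9, 0.4, 172.6]
wrist_force: [0.8, -0.1, 0.0]
opening: 0.0446
grasp_force: 0.0
time: 39.93
ee_pos: [0.3321, -0.164, 0.1758]
tcp_rot: [-180.0, 0.0, 172.6]
wrist_force: [0.7, -0.5, 1.0]
opening: 0.0454
grasp_force: 0.0
tan 351.7978820800781 246.8085174560547 6.4473347663879395 (11.337428092956543, 12.377058982849121) [ 0.49890644 -0.00327257  0.046     ]
red 348.0769348144531 275.69232177734375 6.059453010559082 (10.608696937561035, 11.600530624389648) [0.43397149 0.00580636 0.047     ]
((350.40850830078125, 260.82318115234375), (49.583763122558594, 70.67618560791016), 6.34019136428833)
[((41, 52, 11, 5), 15.0)]
[255.74614932 182.26242722]
```

```bash
python3 -c "
from workcell import bot
print(bot.job_done())"
```

```text
the job is handed in; nothing more can be done
None
```

I handed the job in after about 40 s of robot time: the black mounts are in the grey tray, the blue tray is stacked on it turned end for end, and the red and tan mounts are in the blue bays. The last look at the blue bays was measured from the cameras, because I had used all 14 picture views. To keep the arm clear of the microscope eyepieces I slid the black square and red mounts a few centimetres across the mat before gripping them. I never re-checked the glass dish, though the arm didn't work near it.

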